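# Line up the quarter-turn stud and hold the dust extractor's access panel down on its seal

### The arm

A 7-joint arm with a two-finger parallel gripper is mounted at the origin on the work surface. World frame = base frame: x ahead of the robot, y to its left, z up, the work surface at z = 0. Lengths are in m, angles in degrees, forces in N, time in s.
With the tool pointing down it reaches from about 0.425 to 0.825 m from the base axis. Payload 3.6 kg.
Tool frame: the origin (TCP) lies at the very end of the fingers, on their centre line; the grasp point (between the pads) lies 19 mm behind it; z points along the fingers, y is the direction in which the jaws open and shut (so a half turn about z gives the same grasp; the last joint's range is limited). The gripper opens to 85 mm and grips with 20 to 120 N. Pads are 22 mm wide; open, the fingers measure 114 mm over their backs; the gripper's body (76 mm by 85 mm) begins 54 mm behind the grasp point. The pads swing forward as they close: fully open they stand 13 mm farther back than shut.
Start: joints at [75.315, 35.231, -0.722, 81.555, 0.464, 63.22, -2.315], TCP at [0.148, -0.633, 0.201] pointing down, gripper open.
Joint ranges: [-178.69, 178.69], [-17.37, 117.87], [-77.05, 75.6], [15.02, 138.74], [-78.02, 258.01], [0.78, 113.62], [-162.83, 162.83]. Speed limits (degrees/s): [159.86, 159.86, 180, 180, 180, 180, 180].

### API

Orientations are given as a 3x3 rotation matrix whose columns are the frame's x, y, z axes.
In Python, from bench import arm gives the robot as it stands. The module is installed in compiled form; this text tells all that it offers.
- The arm moves only by the tool drive_tool, never from a script. Its argument "series" is one flat list of numbers, 7 for each row, row after row: the shift along the world's x, y, z in units of 40 mm (1.0 is 40 mm), then the turn, a rotation vector about the world's x, y, z in rad, then the closure, from 0 (fully open) to 1 (shut). A call has 1 to 5 rows; each row shifts and turns the pose as measured when the row begins; what a row does not reach is not made up. A row lasts 1/12 s, in which the tool goes at most 41.7 mm and 7.16 degrees, less where a joint would pass 70% of its speed; a pose out of reach is approached as far as the arm can. A call is refused whole if a number of a shift passes 1 or a number of a turn 0.125, either way. A call with a gripper value outside its range is refused whole. The fingers move at their own pace and stop on an object; "grip_force" is the grip in N (left out, the last holds). Time passes only in rows, so rows that do not move let the fingers close. It gives the time, the measured TCP pose, the force and the opening at its end, in the units of the state.
- arm.state(): the state, without advancing time (a new reading comes with each control period).
- arm.snapshot(name): name is "scene" or "side" or "wrist"; returns a dict with "image" (480x640x3 uint8, blue, green, red), "fx", "fy", "cx", "cy" (pixels), "world_to_cam" (4x4, takes a point from world to camera coordinates). Camera axes: x right, y down, z forward; pixel columns grow to the right and rows downward; lengths in m; the calibration is good to about 2 mm. The wrist camera is an equidistant fisheye: a pixel r from the principal point sees the ray r / f radians off the axis. A picture is of the moment at which its call begins. There is no depth.
- arm.sign_off(): hands the job in, once; it reports no verdict.
The state is a dict: "clock": time; "q": joint angles; "dq": joint speeds; "tau": joint torques, N m; "ee_pos": TCP position; "tcp_rot": TCP orientation; "contact_force": force on the tool from outside, world axes, zero at the start; "moment": the same for the moment, N m; "grip_width": finger opening in m.
Only numpy, scipy, OpenCV 4.12 (cv2) and the standard library are available. Lean on these libraries where they do the work, as an engineer would, in place of code of your own. Each camera call takes 0.05 s, during which the arm holds its last target.

### The job

The dust extractor has a fresh filter and its loose access panel must go back on, but one of its two quarter-turn studs was left locked: turn that stud's wing until it lines up, like the other one, with the slots of the panel. Then take the panel by its handle, lower it over both studs onto the springy rubber seal and press it down until it is flush with the rim. Finish while still holding it pressed flush, without letting go, so that I can lock the studs, and leave the other things on the bench where they are.

Things in the scene. Friction and masses are not known exactly. Their poses are not given: they have to be found in the camera images.
- seat (a point): Centre of the panel's seat on top of the fixed bench dust extractor, a grey steel box (210 mm along x, 320 mm along y, deck 125 mm above the bench, black hose port on its +y end). The point is at deck level over the middle of the filter opening; axes are the machine's, z up. A rim 7 mm high, 4 mm thick, 128 (x) by 224 mm (y) inside, frames the seat: the panel goes inside with 4 mm to spare.
- seal (a joint): Travel of the black rubber seal (frame of 8 mm strips round the opening, 100 by 156 mm outside) in m: 0 free, top 7 mm above the deck; 0.004 fully pressed against a hard stop, panel's top face then flush with the rim. Springy: yields from 5 N, fully down at 13 N, both including the panel's weight of about 3 N, so a push of some 10 N is needed. Springs back if released.
- stud_a_wing (a point): Middle of a quarter-turn stud's wing, 16 mm above the deck. Two alike brass studs stand on the seat's y axis, 90 mm either side of its centre (which is at which end varies): an 8 mm stem and on it a flat upright wing 32 mm long, 10 mm thick, from 9 to 26.5 mm above the deck, the top 4 mm narrowed to 27 by 7.5 mm. The wing's length is this point's y axis, its thickness x; it turns with the stud.
- stud_a (a joint): Angle of that stud in rad, growing counter-clockwise seen from above: 0 = locked (wing along the machine's y axis, lengthwise, cannot pass the panel's slot), 1.571 = lined up (wing along the machine's x axis, passes the slot). Stops at both ends; light friction (0.08 N m), stays where left. One of the two studs starts near locked, the other lined up.
- stud_b_wing (a point): The same point on the other stud (same size and axes).
- stud_b (a joint): Angle of the other stud, same meaning.
- panel_handle (a point): Middle of the grip bar of the loose panel's black bow handle: bar 92 mm long along the panel's y axis, 12 mm wide (x), 12 mm high, its middle 42 mm above the panel's underside, 32 mm clear gap below it. Grip it across its 12 mm width. It is over the centre of mass. The panel (about 0.32 kg) starts flat on the bench, handle up.
- panel_mid (a point): Middle of the panel's bare aluminium sheet, 40 mm straight below the handle point. Sheet 120 mm (x) by 216 mm (y) by 4 mm, same both ways round, with two through slots 38 mm (x) by 16 mm (y) on its y axis 90 mm either side of the middle, one per stud. Resting unpressed on the seal this point is 9 mm above the deck, pressed home 5 mm.
- flat_file: Bystander: long flat file with wooden handle, 342 mm long, lying on the bench at the right; origin on the bench under it, 100 mm from its handle's butt.
- half_file: Bystander: shorter file with wooden handle, 292 mm long, lying at the right; origin on the bench, 100 mm from the butt.
- tape_roll: Bystander: roll of paper tape, 60 mm across, 19 mm high, lying on the bench close in front of the extractor; origin under its centre.
- glue_jar: Bystander: amber jar with steel lid, 54 mm across, 65 mm high, beyond the panel; origin under its centre.
- dust_brush: Bystander: small hand brush, 170 mm long, lying beside the panel on the side away from the robot; origin on the bench under it.
- old_filter: Bystander: used grey pleated filter in a cardboard frame, 76 mm by 132 mm by 24 mm, lying beyond the panel; origin under its centre.
- tea_cup: Bystander: small blue cup, 72 mm across, 70 mm high, at the left; origin under its centre.
There are look-alikes about, which are no part of the job. Leave any yellow look-alike of the part that bears panel_handle alone.

How it is judged:
By the outcome, as a careful person would: the job done as asked, in the order asked, and still so for the second after the job is handed in, while the arm keeps its last pose, push and grip.
It also fails if it takes over 54 s, if anything falls off the work surface, if the arm or the gripper's body presses on something with over 40 N, if the wrist force passes 120 N, or if a joint passes its speed limit or range.

## Working session

There is one attempt and no reset: what is moved stays moved. The work goes in short steps, Python scripts to look and compute and a tool call to move; the robot and the scene stay as the last step left them, time stands still between calls to the robot, and variables do not carry over. Pictures are saved under pics/ and viewed, and the job is handed in when it is done.

Besides the shell and the picture viewer there is one more tool, called after ">>>" as name(argument=value, ...) on one line, values as JSON. drive_tool: Moves the arm, as the interface text tells. Its arguments: {"type":"object","properties":{"series":{"type":"array"},"grip_force":{"type":"number"}},"required":["series"]}

```bash
mkdir -p pics
cat > h.py <<'E'
import numpy as np, cv2, pickle
from bench import arm
def snap(n,f):
    s=arm.snapshot(n); cv2.imwrite('pics/'+f+'.png',s['image']); pickle.dump(s,open('pics/'+f+'.pkl','wb')); return s
def load(f): return pickle.load(open('pics/'+f+'.pkl','rb'))
def ray(s,u,v,fish=False):
    T=np.array(s['world_to_cam']);R=T[:3,:3];c=-R.T@T[:3,3]
    x=(u-s['cx'])/s['fx'];y=(v-s['cy'])/s['fy']
    if fish:
        r=np.hypot(x,y); d=np.array([x/r*np.sin(r),y/r*np.sin(r),np.cos(r)]) if r>1e-9 else np.array([0,0,1.])
    else: d=np.array([x,y,1.])
    d=R.T@d; return c,d/np.linalg.norm(d)
def onz(s,u,v,z,fish=False):
    c,d=ray(s,u,v,fish); return c+d*(z-c[2])/d[2]
def proj(s,p,fish=False):
    T=np.array(s['world_to_cam']);q=T[:3,:3]@np.array(p)+T[:3,3]
    if fish:
        t=np.arctan2(np.hypot(q[0],q[1]),q[2]);k=t/np.hypot(q[0],q[1]);return np.array([s['cx']+s['fx']*k*q[0],s['cy']+s['fy']*k*q[1]])
    return np.array([s['cx']+s['fx']*q[0]/q[2],s['cy']+s['fy']*q[1]/q[2]])
E
python3 - <<'E'
from h import *
np.set_printoptions(precision=4,suppress=True)
for n in ['scene','side','wrist']:
    s=snap(n,n+'0'); T=np.array(s['world_to_cam']);print(n,s['fx'],s['cx'],s['cy'],-T[:3,:3].T@T[:3,3],T[:3,:3])
st=arm.state()
for k in ['clock','ee_pos','tcp_rot','contact_force','grip_width']: print(k,st[k])
E
```

```text
scene 582.219350943091 309.7778168026465 238.3116306417869 [ 1.4027 -0.147   1.2511] [[ 0.1322  0.9912  0.0015]
 [ 0.7703 -0.1018 -0.6294]
 [-0.6238  0.0843 -0.777 ]]
side 582.0624459193334 321.97181280906716 233.52920897247466 [-0.1005  0.8359  1.2969] [[-0.829  -0.559  -0.0147]
 [-0.4052  0.6185 -0.6733]
 [ 0.3855 -0.5522 -0.7393]]
wrist 371.64829954431775 321.7142752642673 230.7218894472301 [ 0.2236 -0.6146  0.3721] [[ 0.2283 -0.9736 -0.0024]
 [-0.9271 -0.2181  0.3049]
 [-0.2974 -0.0674 -0.9524]]
clock 0.15
ee_pos [ 0.1479 -0.6323  0.1997]
tcp_rot [[ 0.9737  0.2278 -0.0004]
 [ 0.2278 -0.9737  0.002 ]
 [ 0.     -0.002  -1.    ]]
contact_force [-0.0023  0.8671  0.1576]
grip_width 0.0856459614914216
```

View pics/scene0.png

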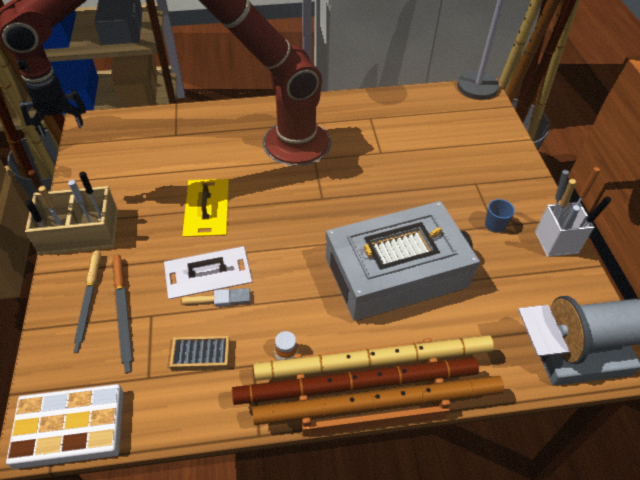

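View pics/side0.png

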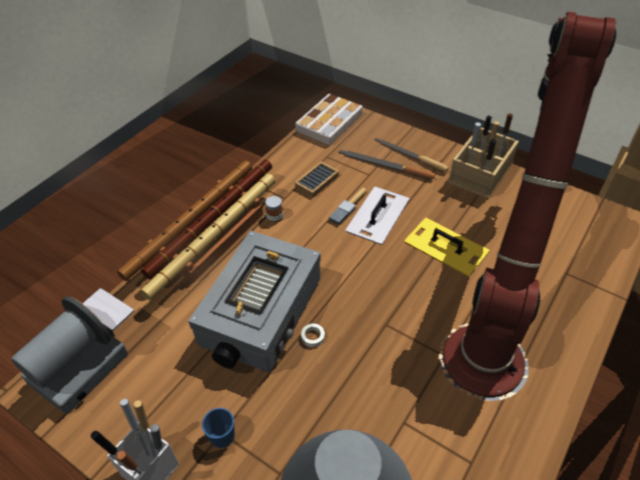

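View pics/wrist0.png

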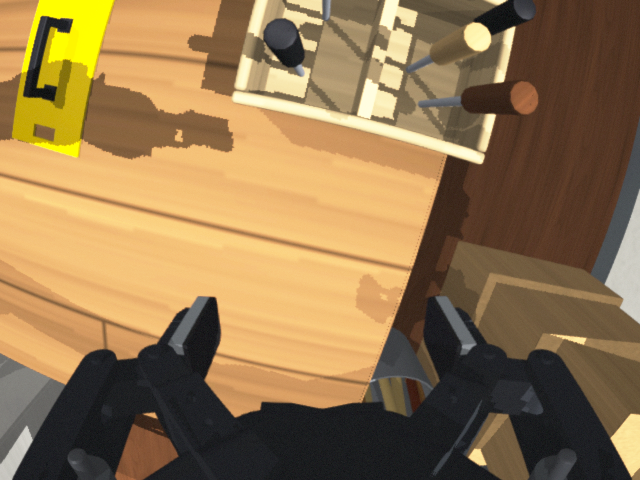

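The white panel is at scene (208,270) and side (378,213). The extractor is at scene (400,250), with brass studs near (367,251) and (434,233). The yellow panel is the decoy. I'll zoom in on both.

Run:
```python
from h import *
a=load('scene0')['image'];b=load('side0')['image']
def z(i,x,y,w,h,W,H): return cv2.resize(i[y:y+h,x:x+w],(W,H),interpolation=cv2.INTER_CUBIC)
cv2.imwrite('pics/z1.png',np.vstack([np.hstack([z(a,340,200,120,90,400,300),z(b,200,230,120,90,400,300)]),np.hstack([z(a,150,235,120,90,400,300),z(b,330,175,120,90,400,300)])]))
```

```text
(no output)
```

View pics/z1.png

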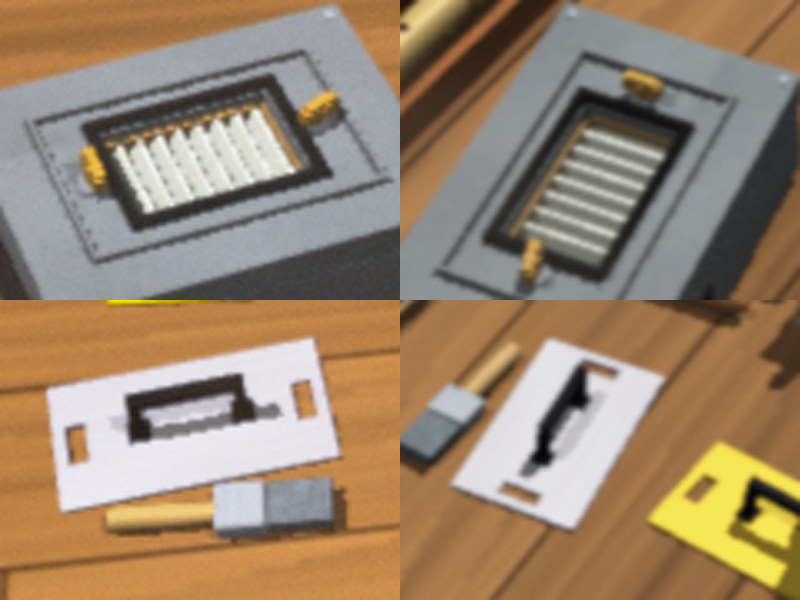

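Run:
```python
from h import *
np.set_printoptions(precision=4,suppress=True)
def tri(p,q):
    (c1,d1),(c2,d2)=p,q
    A=np.c_[d1,-d2];t=np.linalg.lstsq(A,c2-c1,rcond=None)[0]
    a=c1+d1*t[0];b=c2+d2*t[1];return (a+b)/2,np.linalg.norm(a-b)
R={}
for n,roiP,roiS in [('scene0',(155,240,105,62),(345,215,110,65)),('side0',(335,180,85,70),(210,240,100,90))]:
    s=load(n);im=s['image'];hsv=cv2.cvtColor(im,cv2.COLOR_BGR2HSV)
    # panel: low sat, bright
    x,y,w,h=roiP;m=np.zeros(im.shape[:2],np.uint8)
    m[y:y+h,x:x+w]=((hsv[y:y+h,x:x+w,1]<45)&(hsv[y:y+h,x:x+w,2]>185))*255
    cs=cv2.findContours(m,cv2.RETR_EXTERNAL,cv2.CHAIN_APPROX_NONE)[0];c=max(cs,key=cv2.contourArea)
    P=np.array([onz(s,u,v,0.004)[:2] for u,v in c[:,0]],np.float32)
    r=cv2.minAreaRect(P);print(n,'panel',r); print(cv2.boxPoints(r))
    # brass
    x,y,w,h=roiS;m=np.zeros(im.shape[:2],np.uint8)
    H=hsv[y:y+h,x:x+w];m[y:y+h,x:x+w]=((H[...,0]>10)&(H[...,0]<30)&(H[...,1]>130)&(H[...,2]>110))*255
    k,l,stt,cen=cv2.connectedComponentsWithStats(m)
    for i in range(1,k):
        if stt[i,4]>12: print('brass',stt[i],cen[i],onz(s,*cen[i],0.143)); 
    # seal black
    m=np.zeros(im.shape[:2],np.uint8)
    m[y:y+h,x:x+w]=(H[...,2]<60)*255
    cv2.imwrite('pics/m_'+n+'.png',cv2.resize(m[y-10:y+h+10,x-10:x+w+10],None,fx=4,fy=4,interpolation=0))
```

```text
scene0 panel ((0.4760645031929016, -0.29502931237220764), (0.11993172019720078, 0.2162831574678421), 6.318665027618408)
[[ 0.4046 -0.1941]
 [ 0.4284 -0.4091]
 [ 0.5476 -0.3959]
 [ 0.5238 -0.1809]]
brass [345 215  37  10 191] [357.1937 217.8534] [0.4631 0.1006 0.143 ]
brass [451 215   4   6  14] [453.0714 216.7143] [0.4911 0.3414 0.143 ]
brass [429 228  12   9  54] [434.6667 231.8704] [0.5334 0.2821 0.143 ]
brass [365 244   7  12  58] [367.7759 249.7759] [0.5668 0.1072 0.143 ]
side0 panel ((0.4769165515899658, -0.29497018456459045), (0.12064585834741592, 0.21541348099708557), 6.532902240753174)
[[ 0.4047 -0.1948]
 [ 0.4292 -0.4088]
 [ 0.5491 -0.3951]
 [ 0.5246 -0.1811]]
brass [210 240  15  14  65] [216.0769 245.5385] [0.7112 0.1628 0.143 ]
brass [210 240  31  45 311] [221.3698 262.0354] [0.6625 0.1983 0.143 ]
brass [286 240  24   8 102] [301.1176 242.2157] [0.53  0.03  0.143]
brass [268 251  10   6  32] [272.5625 253.625 ] [0.5693 0.1031 0.143 ]
brass [294 301  16  29 187] [303.8021 317.9893] [0.3858 0.222  0.143 ]
brass [237 302   5  11  37] [239.2703 307.    ] [0.5341 0.2819 0.143 ]
```

The panel sheet measures 120×216 mm, centred at (0.4765, −0.295) with yaw 6.4°. The studs are at (0.568, 0.105) and (0.534, 0.282), 180 mm apart as they should be. The +y stud is the locked one. I'll lift and travel there.

>>> drive_tool(series=[0,0,1,0,0,0,0,0,0,1,0,0,0,0,0.5,0.3,1,0,0,0.1,0,0.9,0.6,0,0,0,0.12,0,0.9,0.6,0,0,0,0.12,0])

```text
clock: 0.57
ee_pos: [0.2248, -0.5742, 0.3143]
tcp_rot: [[0.848, 0.529, -0.021], [0.529, -0.849, 0.005], [-0.015, -0.015, -1.0]]
contact_force: [1.3, 0.3, -0.2]
grip_width: 0.0853
```

>>> drive_tool(series=[0.9,0.7,0,0,0,0.12,0,0.9,0.7,0,0,0,0.12,0,0.8,0.9,0,0,0,0.12,0,0.7,1,0,0,0,0.12,0,0.6,1,0,0,0,0.12,0])

```text
clock: 0.98
ee_pos: [0.3673, -0.4211, 0.3146]
tcp_rot: [[0.378, 0.926, -0.016], [0.926, -0.379, -0.011], [-0.016, -0.01, -1.0]]
contact_force: [1.1, -0.6, 0.0]
grip_width: 0.0854
```

>>> drive_tool(series=[0.5,1,0,0,0,0.12,0,0.5,1,0,0,0,0.12,0,0.5,1,0,0,0,0.12,0,0.3,1,0,0,0,0.12,0,0.3,1,0,0,0,0.12,0])

```text
clock: 1.4
ee_pos: [0.4465, -0.2295, 0.3134]
tcp_rot: [[-0.234, 0.972, -0.007], [0.972, 0.234, -0.017], [-0.015, -0.011, -1.0]]
contact_force: [1.0, -1.4, 0.8]
grip_width: 0.0856
```

>>> drive_tool(series=[0.5,1,0,0,0,0,0,0.5,1,0,0,0,0,0,0.5,1,0,0,0,0,0,0.5,1,0,0,0,0,0,0.5,1,0,0,0,0,0])

```text
clock: 1.82
ee_pos: [0.536, -0.0419, 0.3132]
tcp_rot: [[-0.236, 0.972, -0.01], [0.972, 0.236, -0.019], [-0.017, -0.014, -1.0]]
contact_force: [0.8, 0.0, -0.3]
grip_width: 0.0852
```

>>> drive_tool(series=[0.2,1,0,0,0,0,0,0.2,1,0,0,0,0,0,0.2,0.8,0,0,0,0,0,0.0,0,0,0,0,0,0,0,0,0,0,0,0,0])

```text
clock: 2.23
ee_pos: [0.5604, 0.0869, 0.3109]
tcp_rot: [[-0.252, 0.968, -0.012], [0.968, 0.252, -0.012], [-0.008, -0.015, -1.0]]
contact_force: [-0.3, -0.8, -0.7]
grip_width: 0.0852
```

Run:
```python
from h import *
np.set_printoptions(precision=4,suppress=True)
s=snap('wrist','w1'); st=arm.state()
for k in ['clock','ee_pos','tcp_rot','contact_force','dq']: print(k,st[k])
print(proj(s,(0.568,.105,.143),1),proj(s,(.534,.282,.143),1))
```

```text
clock 2.2833
ee_pos [0.56   0.0878 0.311 ]
tcp_rot [[-0.2526  0.9675 -0.0126]
 [ 0.9675  0.2525 -0.0101]
 [-0.0066 -0.0147 -0.9999]]
contact_force [-0.5203  1.3486 -0.4771]
dq [ 1.9677 -0.8908  0.8754  0.5471 -0.0916  0.3707  0.3128]
[337.5895 181.7882] [351.0872  -9.2197]
```

View pics/w1.png

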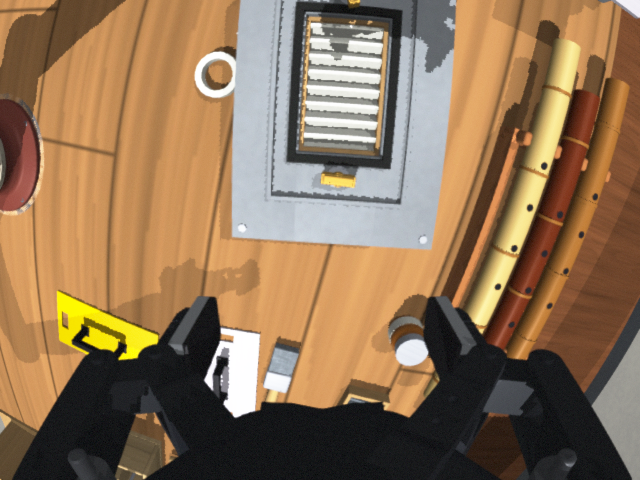

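>>> drive_tool(series=[-0.2,0.9,0,0,0,0,0,-0.2,0.9,0,0,0,0,0,0,0.5,0,0.01,-0.012,-0.065,0,0,0,0,0,0,0,0,0,0,0,0,0,0,0])

```text
clock: 2.7
ee_pos: [0.5446, 0.1712, 0.3094]
tcp_rot: [[-0.17, 0.985, -0.003], [0.985, 0.17, -0.007], [-0.006, -0.004, -1.0]]
contact_force: [0.3, -0.6, 0.0]
grip_width: 0.0851
```

Run:
```python
from h import *
np.set_printoptions(precision=4,suppress=True)
s=snap('wrist','w2'); st=arm.state()
for k in ['clock','ee_pos','tcp_rot','contact_force']: print(k,st[k])
im=s['image'];hsv=cv2.cvtColor(im,cv2.COLOR_BGR2HSV)
m=((hsv[...,0]>15)&(hsv[...,0]<30)&(hsv[...,1]>130)&(hsv[...,2]>110)).astype(np.uint8)*255
k,l,stt,cen=cv2.connectedComponentsWithStats(m)
for p in [(0.568,.105,.143),(.534,.282,.143)]:
    q=proj(s,p,1);print(q)
    for i in range(1,k):
        if stt[i,4]>40 and np.linalg.norm(cen[i]-q)<40:
            pts=np.argwhere(l==i)[:,::-1]
            W=np.array([onz(s,u,v,.1475,1)[:2] for u,v in pts],np.float32)
            print(stt[i],cen[i],cv2.minAreaRect(W),W.mean(0))
```

```text
clock 2.75
ee_pos [0.5446 0.171  0.3095]
tcp_rot [[-0.1693  0.9856 -0.0035]
 [ 0.9855  0.1693 -0.0063]
 [-0.0056 -0.0045 -1.    ]]
contact_force [-0.1796 -0.0398  0.4547]
[334.6639 266.9296]
[319 259  32  12 292] [334.8185 265.2774] ((0.5669440031051636, 0.10942244529724121), (0.03043118119239807, 0.011734496802091599), 9.67857551574707) [0.5674 0.1087]
[332.4135  78.6422]
[323  59  20  37 401] [332.0249  76.9277] ((0.5332307815551758, 0.2832106053829193), (0.0117226867005229, 0.0323028601706028), 27.834810256958008) [0.5334 0.2831]
```

View pics/w2.png

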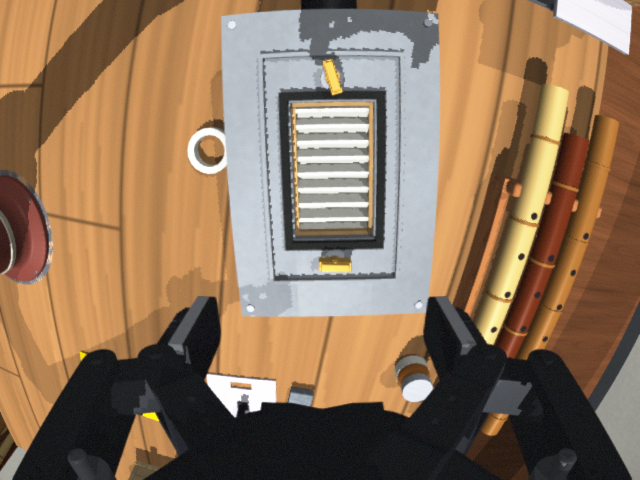

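Run:
```python
from h import *
np.set_printoptions(precision=4,suppress=True)
s=load('w2');im=s['image'];g=im.max(2)
for th in (45,60,75):
    m=np.zeros(g.shape,np.uint8);m[85:256,272:392]=(g[85:256,272:392]<th)*255
    m=cv2.morphologyEx(m,cv2.MORPH_OPEN,np.ones((3,3)))
    c=max(cv2.findContours(m,cv2.RETR_EXTERNAL,cv2.CHAIN_APPROX_NONE)[0],key=cv2.contourArea)
    W=np.array([onz(s,u,v,.132,1)[:2] for u,v in c[:,0]],np.float32)
    print(th,cv2.minAreaRect(W),cv2.contourArea(c))
# same in scene, side
for n,(x,y,w,h) in [('scene0',(360,218,85,55)),('side0',(222,250,92,70))]:
    s=load(n);g=s['image'].max(2)
    for th in (45,60):
        m=np.zeros(g.shape,np.uint8);m[y:y+h,x:x+w]=(g[y:y+h,x:x+w]<th)*255
        c=max(cv2.findContours(m,cv2.RETR_EXTERNAL,cv2.CHAIN_APPROX_NONE)[0],key=cv2.contourArea)
        W=np.array([onz(s,u,v,.132)[:2] for u,v in c[:,0]],np.float32)
        print(n,th,cv2.minAreaRect(W))
# deck corners (manual screws)
s=load('w2')
im=cv2.resize(s['image'][0:330,200:460],None,fx=2.3,fy=1.8,interpolation=cv2.INTER_CUBIC);cv2.imwrite('pics/z2.png',im)
hsv=cv2.cvtColor(s['image'],cv2.COLOR_BGR2HSV)
m=np.zeros(g.shape,np.uint8)
m[0:325,205:450]=((hsv[0:325,205:450,1]<60)&(hsv[0:325,205:450,2]>60))*255
c=max(cv2.findContours(m,cv2.RETR_EXTERNAL,cv2.CHAIN_APPROX_NONE)[0],key=cv2.contourArea)
W=np.array([onz(s,u,v,.125,1)[:2] for u,v in c[:,0]],np.float32)
print('deck',cv2.minAreaRect(W))
```

```text
45 ((0.5308488607406616, 0.2672533094882965), (0.007367944344878197, 0.0047181653790175915), 9.941283226013184) 37.0
60 ((0.5503302216529846, 0.1955549716949463), (0.0975627526640892, 0.15519258379936218), 11.10273551940918) 15689.0
75 ((0.5501352548599243, 0.19690105319023132), (0.0984741672873497, 0.15809091925621033), 10.997453689575195) 15868.0Traceback (most recent call last):
  File "<stdin>", line 15, in <module>
ValueError: max() iterable argument is empty
```

>>> drive_tool(series=[-0.1,0.9,0,0.006,0,0.12,0.5,-0.1,0.9,0,0,0,0.12,0.5,-0.1,0.9,-0.5,0,0,0.1,0.5,0,0.3,-0.8,0,0,0,0.5,0,0,-0.8,0,0,0,0.5])

```text
clock: 3.17
ee_pos: [0.5436, 0.2807, 0.231]
tcp_rot: [[-0.479, 0.877, 0.019], [0.878, 0.479, -0.001], [-0.01, 0.016, -1.0]]
contact_force: [0.5, -0.3, -0.0]
grip_width: 0.0428
```

>>> drive_tool(series=[0,0,-0.5,0,0,0,0.6,0,0,0,0,0,0,0.6])

```text
clock: 3.33
ee_pos: [0.5424, 0.2741, 0.2034]
tcp_rot: [[-0.477, 0.879, 0.009], [0.879, 0.478, -0.011], [-0.014, 0.003, -1.0]]
contact_force: [0.0, -1.0, -0.5]
grip_width: 0.0345
```

Run:
```python
from h import *
np.set_printoptions(precision=4,suppress=True)
s=snap('wrist','w3'); st=arm.state()
for k in ['clock','ee_pos','tcp_rot','contact_force','grip_width']: print(k,st[k])
print(np.degrees(np.arctan2(st['tcp_rot'][1][1],st['tcp_rot'][0][1])))
```

```text
clock 3.3833
ee_pos [0.5436 0.274  0.2052]
tcp_rot [[-0.4761  0.8793  0.0118]
 [ 0.8793  0.4762 -0.0098]
 [-0.0142  0.0057 -0.9999]]
contact_force [ 0.8107 -0.3588  0.3296]
grip_width 0.033892204173041604
28.436455317965077
```

View pics/w3.png

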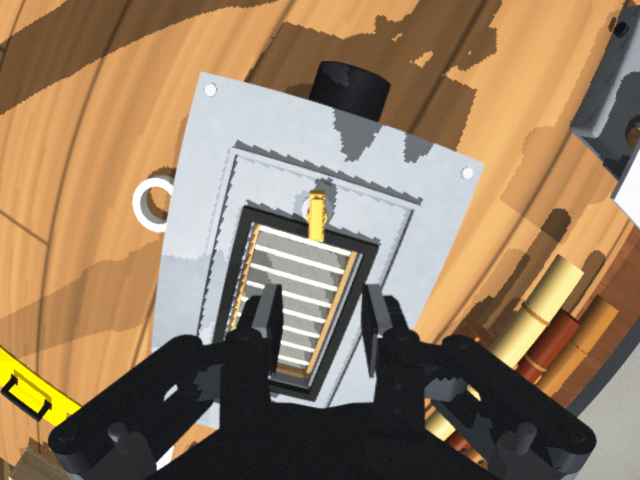

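```bash
cat >> h.py <<'E'
def wing(s,p,z=.1515):
    im=s['image'];hsv=cv2.cvtColor(im,cv2.COLOR_BGR2HSV)
    m=((hsv[...,0]>15)&(hsv[...,0]<32)&(hsv[...,1]>120)&(hsv[...,2]>90)).astype(np.uint8)*255
    q=proj(s,p,1);k,l,stt,cen=cv2.connectedComponentsWithStats(m)
    for i in range(1,k):
        if stt[i,4]>40 and np.linalg.norm(cen[i]-q)<50:
            W=np.array([onz(s,u,v,z,1)[:2] for u,v in np.argwhere(l==i)[:,::-1]],np.float32)
            print('wing',stt[i],cen[i],cv2.minAreaRect(W),W.mean(0))
E
python3 - <<'E'
from h import *
s=load('w3');wing(s,(.5335,.283,.143),.1515);wing(s,(.5335,.283,.143),.143)
st=arm.state();print(proj(s,st['ee_pos'],1), proj(s,(.5335,.283,.143),1))
E
```

```text
wing [307 190  20  51 808] [316.4789604  215.42326733] ((0.5318775773048401, 0.28650525212287903), (0.011945733800530434, 0.03264383599162102), 28.468950271606445) [0.53190094 0.2864537 ]
wing [307 190  20  51 808] [316.4789604  215.42326733] ((0.5329775214195251, 0.28428855538368225), (0.012400100007653236, 0.0338856540620327), 28.46866798400879) [0.5330013  0.28423503]
[324.20210965 276.86994982] [316.24442461 217.52626983]
```

>>> drive_tool(series=[-0.27,0.24,-0.3,-0.01,-0.012,0,0.6,0,0,-0.5,0,0,0,0.6,0,0,-0.3,0,0,0,0.6,0,0,0,0,0,0,0.6])

```text
clock: 3.72
ee_pos: [0.5409, 0.278, 0.1669]
tcp_rot: [[-0.464, 0.885, 0.036], [0.885, 0.465, -0.018], [-0.033, 0.024, -0.999]]
contact_force: [-0.6, -0.2, 0.0]
grip_width: 0.0339
```

>>> drive_tool(series=[-0.2,0.15,0,0.018,0.036,0,0.6,0,0,0,0,0,0,0.6])

```text
clock: 3.88
ee_pos: [0.536, 0.2819, 0.1702]
tcp_rot: [[-0.46, 0.888, 0.004], [0.888, 0.46, 0.0], [-0.002, 0.004, -1.0]]
contact_force: [-0.5, -0.0, 0.6]
grip_width: 0.034
```

>>> drive_tool(series=[-0.1,0.05,-0.4,0,0.004,0.02,0.6,0,0,-0.4,0,0,0,0.6,0,0,0,0,0,0,0.6])

```text
clock: 4.13
ee_pos: [0.5389, 0.2821, 0.1444]
tcp_rot: [[-0.472, 0.881, 0.014], [0.881, 0.472, 0.004], [-0.004, 0.014, -1.0]]
contact_force: [0.4, -0.3, -0.4]
grip_width: 0.0344
```

>>> drive_tool(series=[-0.15,0.04,-0.2,-0.004,0.014,0,0.6,-0.05,0,0,0,0,0,0.6])

```text
clock: 4.3
ee_pos: [0.5334, 0.2829, 0.1388]
tcp_rot: [[-0.469, 0.883, 0.005], [0.883, 0.469, 0.0], [-0.002, 0.004, -1.0]]
contact_force: [0.1, -0.9, -0.4]
grip_width: 0.0342
```

Run:
```python
from h import *
np.set_printoptions(precision=4,suppress=True)
s=snap('wrist','w4'); st=arm.state()
for k in ['clock','ee_pos','tcp_rot','contact_force','grip_width']: print(k,st[k])
wing(s,(.5335,.283,.143),.1515)
```

```text
clock 4.35
ee_pos [0.534  0.2834 0.1401]
tcp_rot [[-0.4695  0.8829  0.0072]
 [ 0.8829  0.4695  0.0014]
 [-0.0021  0.007  -1.    ]]
contact_force [0.0711 0.0989 0.8827]
grip_width 0.03420809885840666
wing [ 309  241   28   66 1360] [322.9971 274.1581] ((0.5308197140693665, 0.2877051532268524), (0.012807775288820267, 0.03388819471001625), 27.86039161682129) [0.531  0.2879]
```

View pics/w4.png

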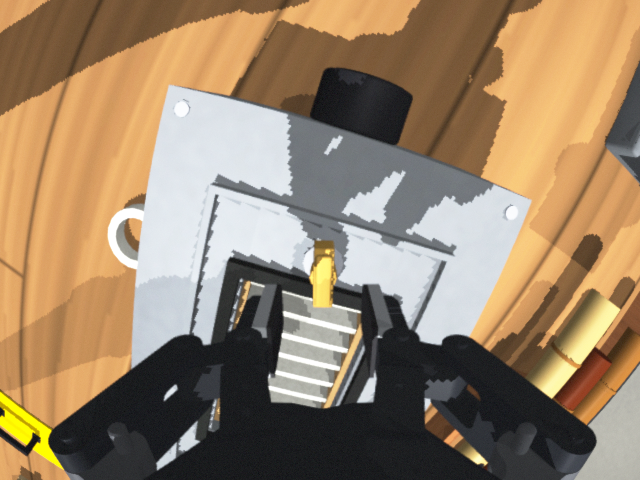

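Run:
```python
from h import *
np.set_printoptions(precision=4,suppress=True)
s=load('w4');st=arm.state();R=np.array(st['tcp_rot']);p=np.array(st['ee_pos'])
def rel(q): d=q-p; return R.T@d
print('bottom end',rel(onz(s,322,307,.1515,1)),rel(onz(s,322,307,.1475,1)))
print('top end',[rel(onz(s,324,241,z,1)) for z in (.1475,.134)])
# seal black far edge
for n in ('w2','w3'):
    s=load(n);T=0
s=load('w2')
for z in (.1515,.1475,.143,.134):
  for v in (59,96): print(n,z,v,onz(s,332 if v==59 else 336,v,z,1))
cv2.imwrite('pics/z4.png',cv2.resize(load('w4')['image'][220:330,260:390],None,fx=5,fy=5,interpolation=cv2.INTER_CUBIC))
```

```text
bottom end [-0.0123 -0.0009 -0.0114] [-0.0145 -0.0009 -0.0074]
top end [array([ 0.0208, -0.    , -0.0075]), array([0.016, 0.   , 0.006])]
w3 0.1515 59 [0.5306 0.2986 0.1515]
w3 0.1515 96 [0.5397 0.2665 0.1515]
w3 0.1475 59 [0.5305 0.2992 0.1475]
w3 0.1475 96 [0.5398 0.2667 0.1475]
w3 0.143 59 [0.5305 0.2998 0.143 ]
w3 0.143 96 [0.5399 0.2669 0.143 ]
w3 0.134 59 [0.5305 0.3012 0.134 ]
w3 0.134 96 [0.5401 0.2674 0.134 ]
```

View pics/z4.png

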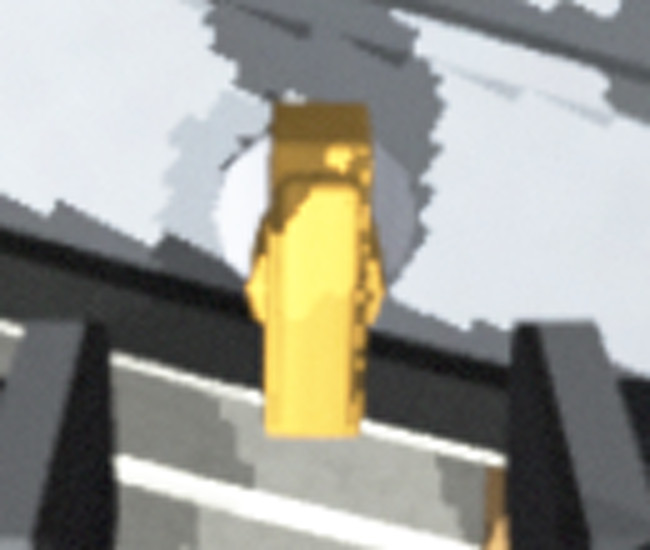

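>>> drive_tool(series=[0,0,-0.1,0,0.006,0,0.9,0,0,0,0,0,0,1,0,0,0,0,0,0,1,0,0,0,0,0,0,1,0,0,0,0,0,0,1], grip_force=35)

```text
clock: 4.77
ee_pos: [0.5355, 0.2846, 0.1389]
tcp_rot: [[-0.47, 0.883, 0.006], [0.883, 0.47, 0.004], [0.001, 0.007, -1.0]]
contact_force: [-0.9, 0.5, -0.0]
grip_width: -0.0003
```

Run:
```python
from h import *
np.set_printoptions(precision=4,suppress=True)
s=snap('wrist','w5');a=snap('scene','s5');b=snap('side','d5')
st=arm.state();print(st['ee_pos'],st['grip_width'],st['contact_force'])
z=lambda i,x,y,w,h:cv2.resize(i[y:y+h,x:x+w],(400,300),interpolation=cv2.INTER_CUBIC)
cv2.imwrite('pics/z5.png',np.vstack([np.hstack([z(a['image'],360,180,120,90),z(b['image'],180,250,120,90)]),np.hstack([z(s['image'],220,180,200,150),z(s['image'],0,0,640,480)])]))
```

```text
[0.5354 0.2845 0.1387] 0.00020914901518292718 [-0.1113  0.7157 -0.3244]
```

View pics/z5.png

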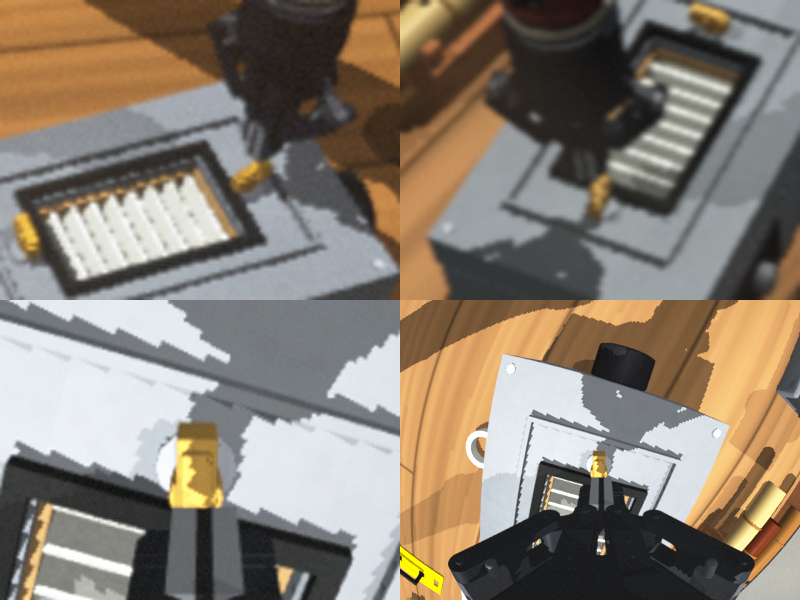

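Run:
```python
from h import *
np.set_printoptions(precision=4,suppress=True)
st=arm.state();p=np.array(st['ee_pos']);R=np.array(st['tcp_rot'])
ims=[]
for n,(x,y,w,h) in [('s5',(390,190,80,60)),('d5',(195,270,80,60))]:
    s=load(n);im=cv2.resize(s['image'][y:y+h,x:x+w],(400,300),interpolation=cv2.INTER_CUBIC)
    def mk(q,c):
        u=proj(s,q); cv2.drawMarker(im,tuple(int(round(a)) for a in ((u[0]+.5-x)*5,(u[1]+.5-y)*5)),c,cv2.MARKER_CROSS,10,1)
    mk(p,(0,0,255));mk(p+[0,0,.02],(0,0,255));mk([.5335,.2832,.1515],(255,0,0));mk([.5335,.2832,.134],(255,255,0))
    ims.append(im)
cv2.imwrite('pics/z6.png',np.hstack(ims))
s=load('w5');print(proj(s,p,1),proj(s,p-R[:,2]*.019,1),proj(s,[.5335,.2832,.1515],1))
```

```text
[322.0232 273.9907] [322.0871 290.9219] [317.5242 285.4358]
```

View pics/z6.png

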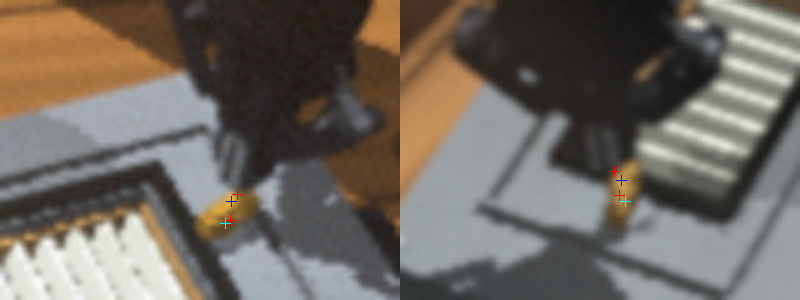

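Run:
```python
from h import *
np.set_printoptions(precision=4,suppress=True)
a=load('s5');b=load('d5')
(c1,d1),(c2,d2)=ray(a,436,226),ray(b,236,305)
t=np.linalg.lstsq(np.c_[d1,-d2],c2-c1,rcond=None)[0];print(c1+d1*t[0],c2+d2*t[1],arm.state()['ee_pos'])
for n,(x,y,w,h),o in [('s5',(400,170,60,60),'z7a'),('d5',(205,265,60,60),'z7b')]:
    cv2.imwrite('pics/'+o+'.png',cv2.resize(load(n)['image'][y:y+h,x:x+w],(600,600),interpolation=cv2.INTER_LANCZOS4))
```

```text
[0.5301 0.2832 0.1615] [0.5346 0.2902 0.1606] [0.5354 0.2845 0.1387]
```

View pics/z7a.png

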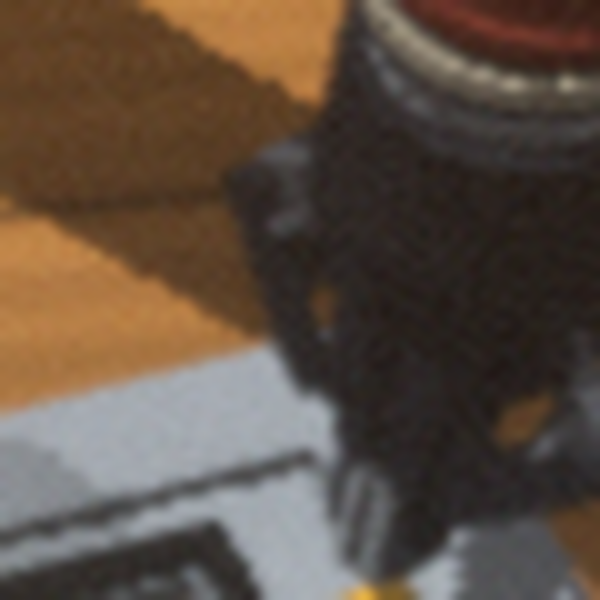

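View pics/z7b.png

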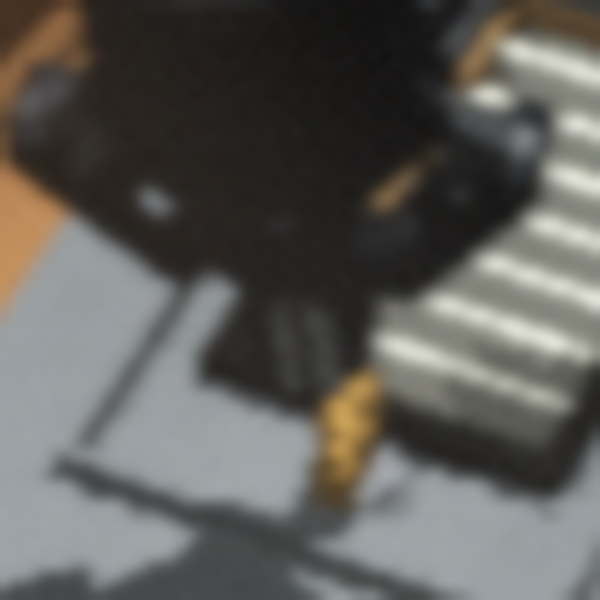

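The wrist, scene and side pictures agree that the closed fingertips sit about 20 mm above the reported TCP, just over the wing top. I'll reopen, go lower in guarded steps and watch the force.

>>> drive_tool(series=[-0.05,-0.03,0,0,0.006,0,0.6,0,0,0,0,0,0,0.6,0,0,0,0,0,0,0.6,0,0,0,0,0,0,0.6])

```text
clock: 5.25
ee_pos: [0.533, 0.283, 0.1386]
tcp_rot: [[-0.47, 0.883, -0.002], [0.883, 0.47, 0.003], [0.004, 0.0, -1.0]]
contact_force: [-0.5, 0.4, 0.2]
grip_width: 0.0341
```

>>> drive_tool(series=[-0.05,0,-0.2,0,0.003,0,0.6,-0.04,0,-0.1,0,0.003,0,0.6,0,0,0,0,0,0,0.6])

```text
clock: 5.5
ee_pos: [0.5291, 0.283, 0.1256]
tcp_rot: [[-0.47, 0.883, -0.008], [0.883, 0.47, 0.004], [0.007, -0.005, -1.0]]
contact_force: [0.9, 0.9, -0.4]
grip_width: 0.0339
```

>>> drive_tool(series=[0.1,0,-0.12,-0.004,-0.008,0,0.6,0,0,0,0,0,0,0.6])

```text
clock: 5.67
ee_pos: [0.533, 0.2827, 0.1196]
tcp_rot: [[-0.47, 0.883, -0.0], [0.883, 0.47, -0.001], [-0.001, -0.001, -1.0]]
contact_force: [-0.5, -0.7, -0.2]
grip_width: 0.0341
```

Run:
```python
from h import *
np.set_printoptions(precision=4,suppress=True)
s=snap('wrist','w6');a=snap('scene','s6');b=snap('side','d6')
st=arm.state();print(st['ee_pos'],st['grip_width'],st['contact_force'])
z=lambda i,x,y,w,h:cv2.resize(i[y:y+h,x:x+w],(400,300),interpolation=cv2.INTER_CUBIC)
cv2.imwrite('pics/z8.png',np.vstack([np.hstack([z(a['image'],390,190,80,60),z(b['image'],195,270,80,60)]),np.hstack([z(s['image'],220,180,200,150),z(s['image'],0,0,640,480)])]))
```

```text
[0.5332 0.2832 0.1208] 0.034435695497189486 [-0.6121  0.6884  0.2235]
```

View pics/z8.png

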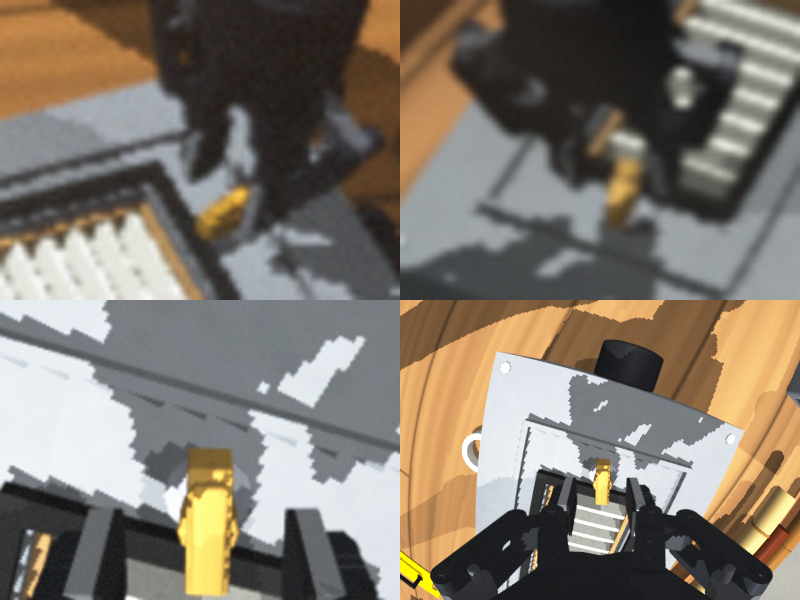

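The wing is centred between the fingers. I'll lower about 2 mm and close.

>>> drive_tool(series=[0,0,-0.07,0,0,0,0.9,0,0,0,0,0,0,1,0,0,0,0,0,0,1,0,0,0,0,0,0,1], grip_force=35)

```text
clock: 6.15
ee_pos: [0.5337, 0.2837, 0.1185]
tcp_rot: [[-0.469, 0.883, 0.002], [0.883, 0.469, 0.001], [-0.0, 0.002, -1.0]]
contact_force: [-0.5, 0.1, -0.5]
grip_width: 0.0057
```

>>> drive_tool(series=[0,0,0,0,0,0,1])

```text
clock: 6.23
ee_pos: [0.5337, 0.2837, 0.1185]
tcp_rot: [[-0.469, 0.883, 0.002], [0.883, 0.469, 0.001], [-0.0, 0.002, -1.0]]
contact_force: [-0.0, 0.1, -0.4]
grip_width: 0.0057
```

Run:
```python
from h import *
np.set_printoptions(precision=4,suppress=True)
s=snap('wrist','w7');a=snap('scene','s7');b=snap('side','d7')
st=arm.state();print(st['ee_pos'],st['grip_width'],st['contact_force'])
z=lambda i,x,y,w,h:cv2.resize(i[y:y+h,x:x+w],(400,300),interpolation=cv2.INTER_CUBIC)
cv2.imwrite('pics/z9.png',np.vstack([np.hstack([z(a['image'],390,190,80,60),z(b['image'],195,270,80,60)]),np.hstack([z(s['image'],220,180,200,150),z(s['image'],0,0,640,480)])]))
```

```text
[0.5337 0.2836 0.1185] 0.005460062545899843 [0.5136 0.3756 0.4905]
```

View pics/z9.png

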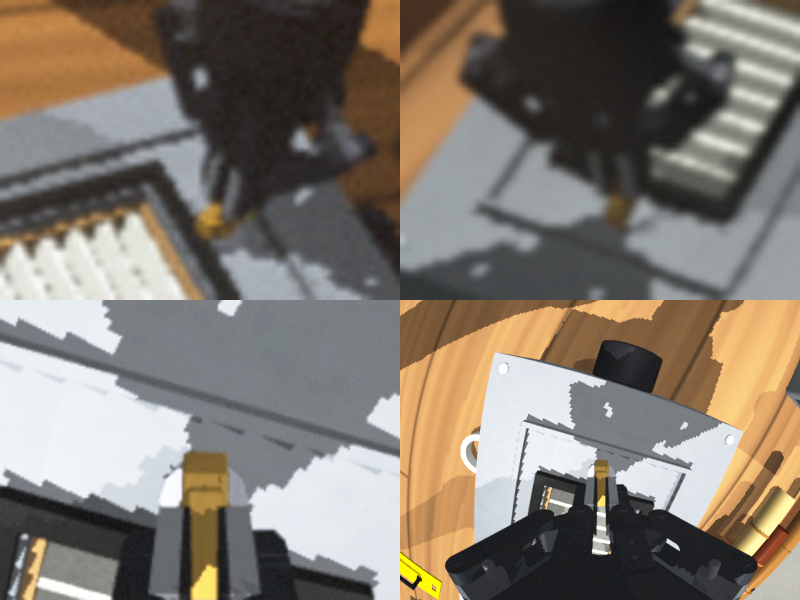

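Gripped. I'll turn it counter-clockwise.

>>> drive_tool(series=[0,0,0,0,0,0.12,1,0,0,0,0,0,0.12,1,0,0,0,0,0,0.12,1], grip_force=45)

```text
clock: 6.63
ee_pos: [0.5338, 0.2837, 0.1186]
tcp_rot: [[-0.758, 0.652, 0.003], [0.652, 0.758, 0.001], [-0.001, 0.002, -1.0]]
contact_force: [-0.5, 0.6, -0.7]
grip_width: 0.0051
```

Yaw went from 28° to 49° with negligible forces. Continuing.

>>> drive_tool(series=[0,0,0,0,0,0.12,1,0,0,0,0,0,0.12,1,0,0,0,0,0,0.12,1,0,0,0,0,0,0.12,1,0,0,0,0,0,0.12,1])

```text
clock: 7.05
ee_pos: [0.5338, 0.2838, 0.1186]
tcp_rot: [[-0.996, 0.085, 0.001], [0.085, 0.996, 0.003], [-0.001, 0.003, -1.0]]
contact_force: [-0.2, -0.5, -0.7]
grip_width: 0.0049
```

Run:
```python
from h import *
np.set_printoptions(precision=4,suppress=True)
s=snap('wrist','w8')
st=arm.state();R=st['tcp_rot'];print(st['ee_pos'],st['grip_width'],st['contact_force'],st['moment'],np.degrees(np.arctan2(R[1][1],R[0][1])))
```

```text
[0.5337 0.2838 0.1185] 0.004760473111638257 [-0.3097 -0.0557  1.3661] [-0.1532 -0.0084 -0.0046] 85.32781271135471
```

View pics/w8.png

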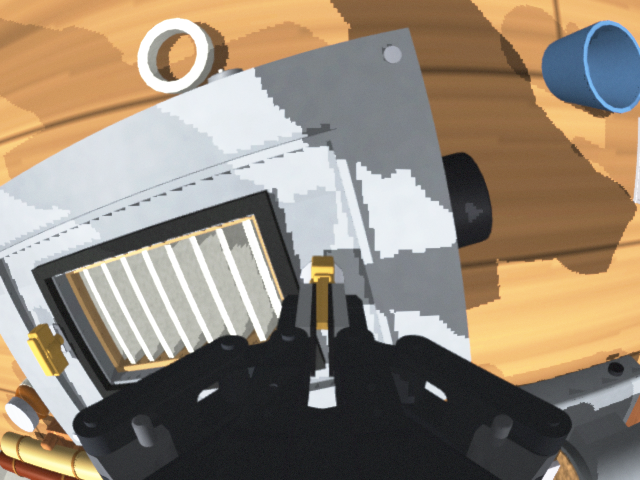

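>>> drive_tool(series=[0,0,0,0,0,0.12,1,0,0,0,0,0,0.12,1,0,0,0,0,0,0.06,1,0,0,0,0,0,0.0,1])

```text
clock: 7.43
ee_pos: [0.5337, 0.2839, 0.1186]
tcp_rot: [[-0.976, -0.216, -0.001], [-0.216, 0.976, 0.004], [0.0, 0.004, -1.0]]
contact_force: [-0.4, -0.3, 0.2]
grip_width: 0.0049
```

Run:
```python
from h import *
np.set_printoptions(precision=4,suppress=True)
st=arm.state();R=st['tcp_rot'];print(st['ee_pos'],st['grip_width'],st['contact_force'],st['moment'],np.degrees(np.arctan2(R[1][1],R[0][1])))
```

```text
[0.5337 0.2839 0.1186] 0.004929193695816026 [-0.4368 -0.3147  0.1662] [-0.0441  0.0292 -0.0771] 102.45431195535078
```

Yaw is 102°, at the end of the turn. I'll release and rise.

>>> drive_tool(series=[0,0,0,0,0,0,0.6,0,0,0,0,0,0,0.6,0,0,0,0,0,0,0.6,0,0,0,0,0,0,0.6,0,0,0.5,0,0,0,0.6])

```text
clock: 7.85
ee_pos: [0.5325, 0.2808, 0.1351]
tcp_rot: [[-0.978, -0.206, -0.006], [-0.206, 0.978, -0.002], [0.006, -0.001, -1.0]]
contact_force: [-0.1, -0.2, -1.0]
grip_width: 0.0341
```

>>> drive_tool(series=[0,0,1,0,0,0,0.5,0,-0.5,1,0,0,-0.12,0.5,0,-1,1,0,0,-0.12,0.5,0,-1,1,0,0,-0.12,0.5,0,-1,0.5,0,0,-0.12,0.5])

```text
clock: 8.27
ee_pos: [0.5277, 0.1694, 0.2966]
tcp_rot: [[-0.962, 0.272, -0.012], [0.272, 0.962, 0.013], [0.015, 0.009, -1.0]]
contact_force: [0.6, -0.1, 0.1]
grip_width: 0.0427
```

>>> drive_tool(series=[0,-1,0,0,0,-0.12,0.5,0,-1,0,0,0,-0.12,0.5,0,-0.5,0,0,0,-0.12,0.5,0,0,0,0,0,-0.12,0.5,0,0,0,0,0,-0.12,0.5])

```text
clock: 8.68
ee_pos: [0.5308, 0.0554, 0.3044]
tcp_rot: [[-0.617, 0.786, 0.013], [0.787, 0.617, 0.006], [-0.003, 0.014, -1.0]]
contact_force: [0.2, 0.4, 0.3]
grip_width: 0.043
```

Run:
```python
from h import *
np.set_printoptions(precision=4,suppress=True)
s=snap('wrist','w9')
st=arm.state();R=st['tcp_rot'];print(st['clock'],st['ee_pos'],st['grip_width'],st['contact_force'],R,np.degrees(np.arctan2(R[1][1],R[0][1])))
wing(s,(.568,.105,.15));wing(s,(.5335,.283,.15))
```

```text
8.7333 [0.5309 0.055  0.3045] 0.042603011102789155 [-0.2866 -0.4175  0.1056] [[-0.6147  0.7887  0.0132]
 [ 0.7888  0.6147  0.0051]
 [-0.0041  0.0135 -0.9999]] 37.93120749463898
wing [369 169  33  26 375] [385.008  181.4453] ((0.5650169253349304, 0.10751087218523026), (0.03234180063009262, 0.011942101642489433), 2.2518155574798584) [0.5648 0.1074]
wing [455   6  34  26 273] [472.8718  17.4029] ((0.5311093926429749, 0.28047189116477966), (0.033107634633779526, 0.012941919267177582), 18.307538986206055) [0.5311 0.2814]
```

View pics/w9.png

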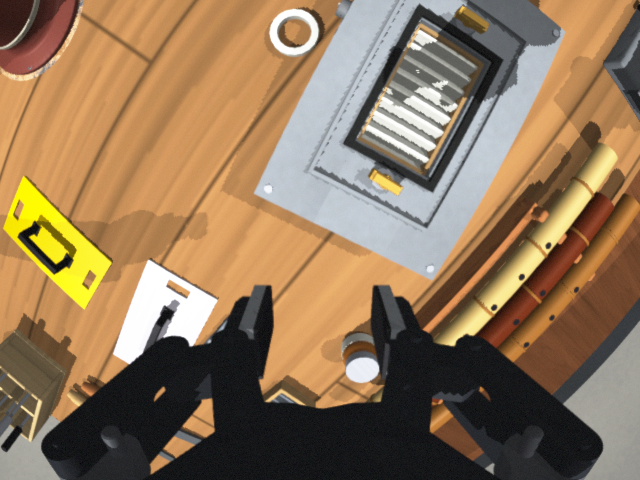

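Run:
```python
from h import *
a=snap('scene','s10');b=snap('side','d10')
z=lambda i,x,y,w,h:cv2.resize(i[y:y+h,x:x+w],(400,300),interpolation=cv2.INTER_CUBIC)
cv2.imwrite('pics/z10.png',np.hstack([z(a['image'],340,200,120,90),z(b['image'],200,230,120,90)]))
```

```text
(no output)
```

View pics/z10.png

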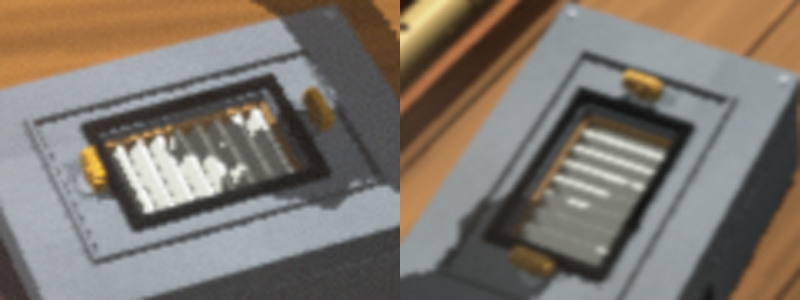

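Both wings now look roughly crosswise. I'll take one square-on view to confirm before fetching the panel.

>>> drive_tool(series=[0.1,0.8,0,-0.005,0.013,-0.12,0.5,0.1,0.8,0,0,0,-0.12,0.5,0.1,0.8,0,0,0,-0.12,0.5,0,0.5,0,0,0,-0.12,0.5,0,0,0,0,0,0,0.5])

```text
clock: 9.25
ee_pos: [0.5419, 0.1774, 0.3029]
tcp_rot: [[-0.192, 0.981, -0.006], [0.981, 0.193, 0.003], [0.004, -0.005, -1.0]]
contact_force: [-1.3, -0.5, -0.2]
grip_width: 0.0424
```

Run:
```python
from h import *
np.set_printoptions(precision=4,suppress=True)
s=snap('wrist','w10')
st=arm.state();R=st['tcp_rot'];print(st['clock'],st['ee_pos'],R,np.degrees(np.arctan2(R[1][1],R[0][1])))
wing(s,(.568,.105,.15));wing(s,(.5335,.283,.15))
g=s['image'].max(2)
for th in (60,70):
    m=(g<th).astype(np.uint8)*255
    m=cv2.morphologyEx(m,cv2.MORPH_OPEN,np.ones((3,3)))
    for c in cv2.findContours(m,cv2.RETR_EXTERNAL,cv2.CHAIN_APPROX_NONE)[0]:
        if 5000<cv2.contourArea(c)<30000:
            print(th,cv2.minAreaRect(np.array([onz(s,u,v,.132,1)[:2] for u,v in c[:,0]],np.float32)))
cv2.imwrite('pics/z11.png',cv2.resize(s['image'][0:330,200:460],None,fx=2.3,fy=1.8,interpolation=cv2.INTER_CUBIC))
```

```text
9.3 [0.5421 0.1756 0.3027] [[-0.1948  0.9808 -0.0057]
 [ 0.9808  0.1948  0.0017]
 [ 0.0027 -0.0053 -1.    ]] 11.23380153395106
wing [319 267  32  16 410] [334.6244 274.5902] ((0.566301167011261, 0.11268175393342972), (0.030294248834252357, 0.014993841759860516), 6.76479434967041) [0.5662 0.1122]
wing [319  79  36  14 420] [336.6738  85.3429] ((0.5329425930976868, 0.282997190952301), (0.02999390847980976, 0.011436543427407742), 11.634900093078613) [0.533  0.2832]
60 ((0.5503774285316467, 0.1959557682275772), (0.09750676155090332, 0.15407328307628632), 11.196356773376465)
70 ((0.5504230856895447, 0.19548334181308746), (0.09816271811723709, 0.15520979464054108), 11.073262214660645)
```

View pics/z11.png

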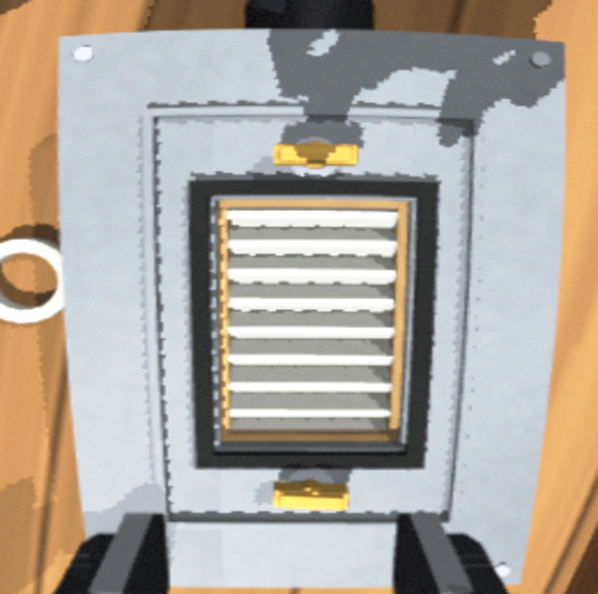

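Stud B now reads yaw 11.6° against the machine's 11.1°, so both studs are lined up. The seat is at about (0.5507, 0.1953), yaw 11.1°. Next is the panel.

>>> drive_tool(series=[-0.1,-1,0,0,0,-0.04,0.4,-0.1,-1,0,0,0,-0.04,0.4,-0.1,-1,0,0,0,0,0.4,-0.2,-1,0,0,0,0,0.4,-0.2,-1,0,0,0,0,0.4])

```text
clock: 9.72
ee_pos: [0.5103, -0.0175, 0.3017]
tcp_rot: [[-0.158, 0.987, -0.007], [0.987, 0.158, 0.009], [0.01, -0.005, -1.0]]
contact_force: [1.2, -1.0, -0.2]
grip_width: 0.0514
```

>>> drive_tool(series=[-0.2,-1,0,0,0,0,0.4,-0.2,-1,0,0,0,0,0.4,-0.2,-1,-0.2,0,0,0,0.4,0,-1,-0.3,0,0,0,0.4,0,0,-0.3,0,0,0,0.4])

```text
clock: 10.13
ee_pos: [0.4811, -0.1923, 0.2719]
tcp_rot: [[-0.156, 0.988, -0.006], [0.988, 0.156, -0.004], [-0.003, -0.006, -1.0]]
contact_force: [0.7, -1.4, -0.2]
grip_width: 0.051
```

Run:
```python
from h import *
np.set_printoptions(precision=4,suppress=True)
s=snap('wrist','w11')
st=arm.state();R=st['tcp_rot'];print(st['clock'],st['ee_pos'],R,np.degrees(np.arctan2(R[1][1],R[0][1])),st['grip_width'])
```

```text
10.1833 [ 0.4796 -0.1878  0.2695] [[-0.1594  0.9871 -0.0109]
 [ 0.9872  0.1595  0.001 ]
 [ 0.0027 -0.0106 -0.9999]] 9.17582570425301 0.05133775865190651
```

View pics/w11.png

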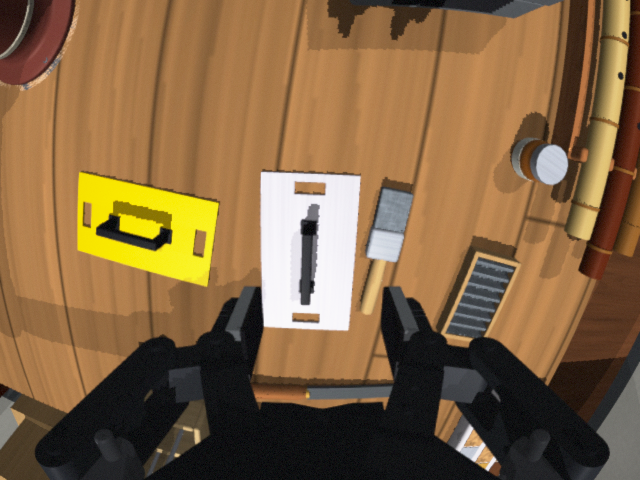

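```bash
cat >> h.py <<'E'
def panel(s,z=.004,roi=(250,160,120,180)):
    hsv=cv2.cvtColor(s['image'],cv2.COLOR_BGR2HSV);x,y,w,h=roi;m=np.zeros(hsv.shape[:2],np.uint8)
    H=hsv[y:y+h,x:x+w];m[y:y+h,x:x+w]=((H[...,1]<50)&(H[...,2]>185))*255
    c=max(cv2.findContours(m,cv2.RETR_EXTERNAL,cv2.CHAIN_APPROX_NONE)[0],key=cv2.contourArea)
    return cv2.minAreaRect(np.array([onz(s,u,v,z,1)[:2] for u,v in c[:,0]],np.float32))
E
python3 - <<'E'
from h import *
s=load('w11');print(panel(s))
im=s['image'].max(2);m=np.zeros(im.shape,np.uint8);m[215:305,298:320]=(im[215:305,298:320]<60)*255
W=np.array([onz(s,u,v,.046,1)[:2] for v,u in np.argwhere(m)],np.float32);print(cv2.minAreaRect(W),W.mean(0))
E
```

```text
((0.4764045476913452, -0.29385221004486084), (0.12082511186599731, 0.21629488468170166), 6.612426280975342)
((0.47716015577316284, -0.28216394782066345), (0.01488967053592205, 0.1009153500199318), 6.916201114654541) [ 0.47579032 -0.26337278]
```

>>> drive_tool(series=[0,-0.9,-0.5,0,-0.011,-0.046,0.4,0,-0.9,-0.8,0,0,0,0.4,0,-0.7,-0.8,0,0,0,0.4,0,-0.2,-0.8,0,0,0,0.4,0,0,-0.3,0,0,0,0.4])

```text
clock: 10.6
ee_pos: [0.4815, -0.2923, 0.1464]
tcp_rot: [[-0.131, 0.991, 0.012], [0.991, 0.131, -0.002], [-0.003, 0.012, -1.0]]
contact_force: [-0.1, 0.2, -0.4]
grip_width: 0.0513
```

>>> drive_tool(series=[0,0,-0.3,0,0,0,0.4,0,0,0,0,0,0,0.4])

```text
clock: 10.77
ee_pos: [0.4781, -0.2927, 0.1302]
tcp_rot: [[-0.135, 0.991, 0.005], [0.991, 0.135, 0.002], [0.002, 0.005, -1.0]]
contact_force: [-0.1, -0.7, -0.8]
grip_width: 0.051
```

Run:
```python
from h import *
np.set_printoptions(precision=4,suppress=True)
s=snap('wrist','w12')
st=arm.state();R=st['tcp_rot'];print(st['clock'],st['ee_pos'],R,np.degrees(np.arctan2(R[1][1],R[0][1])),st['grip_width'],st['contact_force'])
```

```text
10.8167 [ 0.4793 -0.2928  0.1317] [[-0.1346  0.9909  0.0073]
 [ 0.9909  0.1346  0.0011]
 [ 0.0001  0.0074 -1.    ]] 7.737933249106984 0.051273477019989515 [-0.8306 -0.5638 -0.326 ]
```

View pics/w12.png

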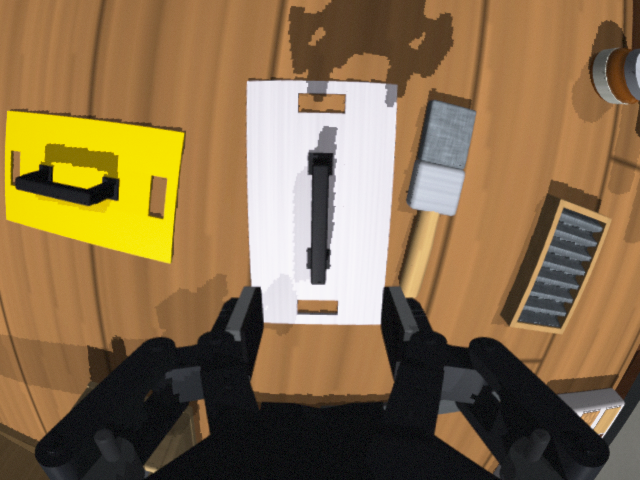

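>>> drive_tool(series=[-0.08,-0.04,-0.7,0,0.007,-0.02,0.4,0,0,-0.7,0,0,0,0.4,-0.05,0,-0.6,0,0,0,0.4,0,0,-0.4,0,0,0,0.4,0,0,0,0,0,0,0.4])

```text
clock: 11.23
ee_pos: [0.4823, -0.2939, 0.0418]
tcp_rot: [[-0.127, 0.992, 0.018], [0.992, 0.127, -0.005], [-0.007, 0.017, -1.0]]
contact_force: [-0.2, 0.5, -0.0]
grip_width: 0.0512
```

>>> drive_tool(series=[-0.15,0,-0.4,0.005,0.018,-0.01,0.4,-0.05,0,-0.2,0,0,0,0.4,0,0,0,0,0,0,0.4])

```text
clock: 11.48
ee_pos: [0.4788, -0.2936, 0.0221]
tcp_rot: [[-0.122, 0.992, 0.008], [0.993, 0.122, -0.003], [-0.004, 0.008, -1.0]]
contact_force: [0.2, -0.1, 0.3]
grip_width: 0.0513
```

Run:
```python
from h import *
np.set_printoptions(precision=4,suppress=True)
s=snap('wrist','w13');a=snap('scene','s13');b=snap('side','d13')
st=arm.state();R=st['tcp_rot'];print(st['clock'],st['ee_pos'],R,np.degrees(np.arctan2(R[1][1],R[0][1])),st['grip_width'],st['contact_force'])
z=lambda i,x,y,w,h:cv2.resize(i[y:y+h,x:x+w],(400,300),interpolation=cv2.INTER_CUBIC)
cv2.imwrite('pics/z13.png',np.vstack([np.hstack([z(a['image'],160,230,100,75),z(b['image'],330,170,100,75)]),np.hstack([z(s['image'],220,150,200,150),z(s['image'],0,0,640,480)])]))
```

```text
11.6333 [ 0.4797 -0.2941  0.0231] [[-0.1214  0.9925  0.0103]
 [ 0.9926  0.1215 -0.0039]
 [-0.0052  0.0097 -0.9999]] 6.97863102986058 0.05141144850187526 [-0.1812  0.0928  0.6163]
```

View pics/z13.png

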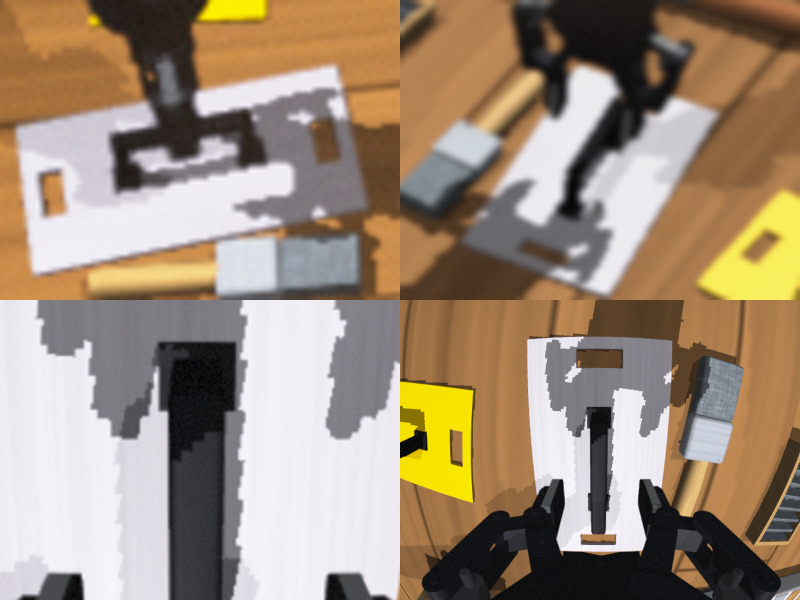

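>>> drive_tool(series=[-0.1,-0.01,-0.3,0.004,0.01,-0.005,0.4,-0.02,0,-0.08,0,0.004,0,0.4,0,0,0,0,0,0,0.4])

```text
clock: 11.88
ee_pos: [0.4765, -0.2956, 0.0096]
tcp_rot: [[-0.116, 0.993, 0.0], [0.993, 0.116, -0.002], [-0.002, 0.0, -1.0]]
contact_force: [-0.5, -0.4, -0.1]
grip_width: 0.0513
```

>>> drive_tool(series=[0,0,0,0,0,0,0.8,0,0,0,0,0,0,1,0,0,0,0,0,0,1,0,0,0,0,0,0,1,0,0,0,0,0,0,1], grip_force=80)

```text
clock: 12.3
ee_pos: [0.4766, -0.2957, 0.0098]
tcp_rot: [[-0.116, 0.993, 0.0], [0.993, 0.116, -0.003], [-0.003, -0.0, -1.0]]
contact_force: [-0.9, -0.6, -2.6]
grip_width: 0.0091
```

Run:
```python
from h import *
np.set_printoptions(precision=4,suppress=True)
s=snap('wrist','w14');a=snap('scene','s14');b=snap('side','d14')
st=arm.state();R=st['tcp_rot'];print(st['clock'],st['ee_pos'],R,np.degrees(np.arctan2(R[1][1],R[0][1])),st['grip_width'],st['contact_force'])
z=lambda i,x,y,w,h:cv2.resize(i[y:y+h,x:x+w],(400,300),interpolation=cv2.INTER_CUBIC)
cv2.imwrite('pics/z14.png',np.vstack([np.hstack([z(a['image'],160,230,100,75),z(b['image'],330,170,100,75)]),np.hstack([z(s['image'],220,150,200,150),z(s['image'],0,0,640,480)])]))
```

```text
12.45 [ 0.4767 -0.2957  0.0098] [[-0.1163  0.9932  0.0003]
 [ 0.9932  0.1163 -0.0026]
 [-0.0026 -0.0001 -1.    ]] 6.6785956779925435 0.009169342542797741 [0.3874 0.4874 0.0229]
```

View pics/z14.png

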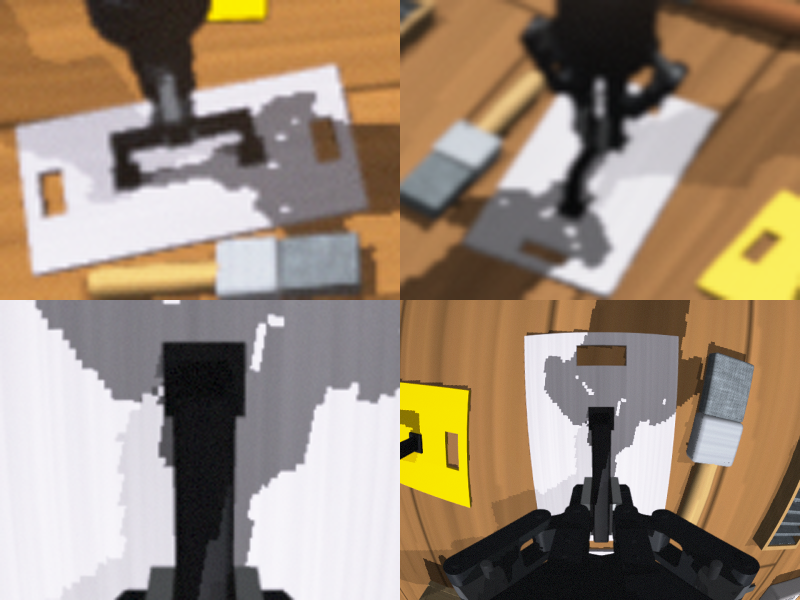

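>>> drive_tool(series=[0,0,0.3,0,0,0,1,0,0,0.6,0,0,0,1,0,0,0.6,0,0,0,1,0,0,0,0,0,0,1])

```text
clock: 12.78
ee_pos: [0.4728, -0.2939, 0.07]
tcp_rot: [[-0.117, 0.993, -0.009], [0.993, 0.117, 0.002], [0.003, -0.008, -1.0]]
contact_force: [1.4, -0.2, -2.3]
grip_width: 0.0092
```

Run:
```python
from h import *
np.set_printoptions(precision=4,suppress=True)
s=snap('wrist','w15');a=snap('scene','s15');b=snap('side','d15')
st=arm.state();R=st['tcp_rot'];print(st['clock'],st['ee_pos'],R,np.degrees(np.arctan2(R[1][1],R[0][1])),st['grip_width'],st['contact_force'],st['moment'])
z=lambda i,x,y,w,h:cv2.resize(i[y:y+h,x:x+w],(400,300),interpolation=cv2.INTER_CUBIC)
cv2.imwrite('pics/z15.png',np.vstack([np.hstack([z(a['image'],150,210,120,90),z(b['image'],320,150,120,90)]),np.hstack([z(s['image'],220,150,200,150),z(s['image'],0,0,640,480)])]))
```

```text
12.9333 [ 0.4694 -0.2929  0.0656] [[-0.1169  0.993  -0.0163]
 [ 0.9931  0.117   0.0056]
 [ 0.0075 -0.0155 -0.9999]] 6.718968684410436 0.009357296769753498 [ 0.0973 -0.1258 -3.6053] [ 0.028  -0.0065  0.0324]
```

View pics/z15.png

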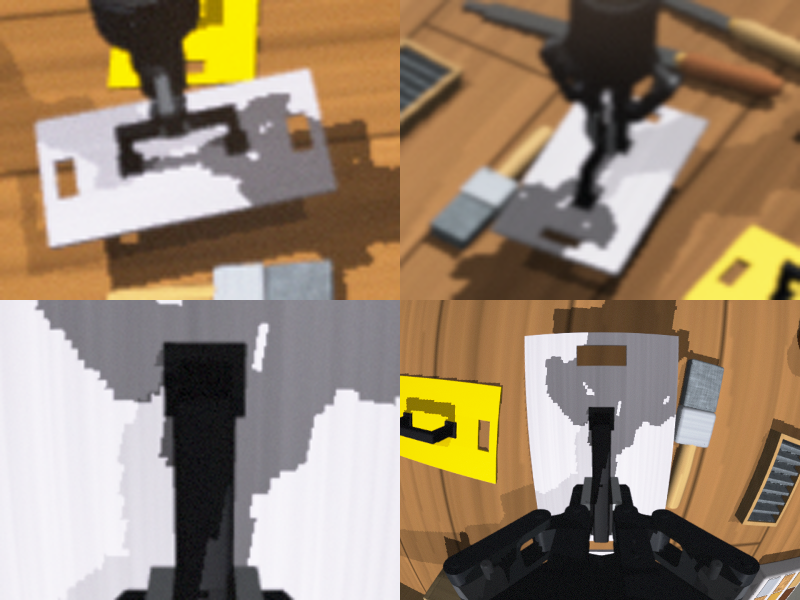

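The panel is held rigidly and weighs about 3.6 N. I'll lift it and carry it to the seat.

>>> drive_tool(series=[0,0,0.8,-0.005,-0.016,0,1,0,0,1,0,0,0,1,0,0,1,0,0,0,1,0.1,0.4,1,0,0,0.02,1,0.1,0.8,0.8,0,0,0.02,1])

```text
clock: 13.35
ee_pos: [0.4614, -0.2487, 0.2377]
tcp_rot: [[-0.144, 0.989, -0.038], [0.989, 0.145, 0.013], [0.018, -0.035, -0.999]]
contact_force: [1.6, -1.0, -2.9]
grip_width: 0.0089
```

>>> drive_tool(series=[0.2,0.9,0,0,0,0.02,1,0.2,0.9,0,0,0,0.02,1,0.2,0.9,0,0,0,0,1,0.2,0.9,0,0,0,0,1,0.2,0.9,0,0,0,0,1])

```text
clock: 13.77
ee_pos: [0.5012, -0.068, 0.2397]
tcp_rot: [[-0.173, 0.984, -0.035], [0.985, 0.173, 0.005], [0.011, -0.034, -0.999]]
contact_force: [-0.3, -0.4, -3.8]
grip_width: 0.0091
```

>>> drive_tool(series=[0.2,0.9,0,0,0,0,1,0.2,0.9,0,0,0,0,1,0.2,0.9,0,0,0,0,1,0.2,0.9,0,0,0,0,1,0,0,0,0,0,0,1])

```text
clock: 14.18
ee_pos: [0.528, 0.0928, 0.2319]
tcp_rot: [[-0.185, 0.981, -0.05], [0.982, 0.186, 0.011], [0.02, -0.047, -0.999]]
contact_force: [-0.9, 2.2, -2.7]
grip_width: 0.009
```

>>> drive_tool(series=[0.1,0.9,0,-0.011,-0.05,0,1,0.1,0.9,0,0,0,0,1,0.1,0.5,0,0,0,0,1,0,0,0,0,0,0,1])

```text
clock: 14.52
ee_pos: [0.5352, 0.1807, 0.2236]
tcp_rot: [[-0.189, 0.982, -0.014], [0.982, 0.189, -0.006], [-0.003, -0.015, -1.0]]
contact_force: [-0.3, 1.1, -3.8]
grip_width: 0.0088
```

>>> drive_tool(series=[0,0,0,0,0,0,1])

```text
clock: 14.6
ee_pos: [0.534, 0.1811, 0.2217]
tcp_rot: [[-0.191, 0.981, -0.017], [0.981, 0.191, -0.007], [-0.004, -0.019, -1.0]]
contact_force: [0.0, -0.5, -4.1]
grip_width: 0.009
```

>>> drive_tool(series=[0.4,0.3,-0.2,0.007,-0.017,0.004,1,0.1,0.05,-0.1,0,0,0,1,0,0,0,0,0,0,1])

```text
clock: 14.85
ee_pos: [0.5523, 0.1913, 0.2054]
tcp_rot: [[-0.194, 0.981, -0.008], [0.981, 0.194, -0.006], [-0.005, -0.009, -1.0]]
contact_force: [-0.4, 0.1, -3.2]
grip_width: 0.0092
```

Run:
```python
from h import *
np.set_printoptions(precision=4,suppress=True)
s=snap('wrist','w16');a=snap('scene','s16');b=snap('side','d16')
st=arm.state();R=st['tcp_rot'];print(st['clock'],st['ee_pos'],R,np.degrees(np.arctan2(R[1][1],R[0][1])),st['grip_width'],st['contact_force'],st['moment'])
z=lambda i,x,y,w,h:cv2.resize(i[y:y+h,x:x+w],(400,300),interpolation=cv2.INTER_CUBIC)
cv2.imwrite('pics/z16.png',np.vstack([np.hstack([z(a['image'],320,170,140,105),z(b['image'],190,220,140,105)]),np.hstack([z(s['image'],200,0,240,180),z(s['image'],0,0,640,480)])]))
```

```text
15.0 [0.5523 0.1914 0.2069] [[-0.1939  0.981  -0.0058]
 [ 0.981   0.1939 -0.0053]
 [-0.0041 -0.0068 -1.    ]] 11.178672452052062 0.008813204060666003 [-1.0895  0.1836 -3.8167] [ 0.0045 -0.0191  0.0263]
```

View pics/z16.png

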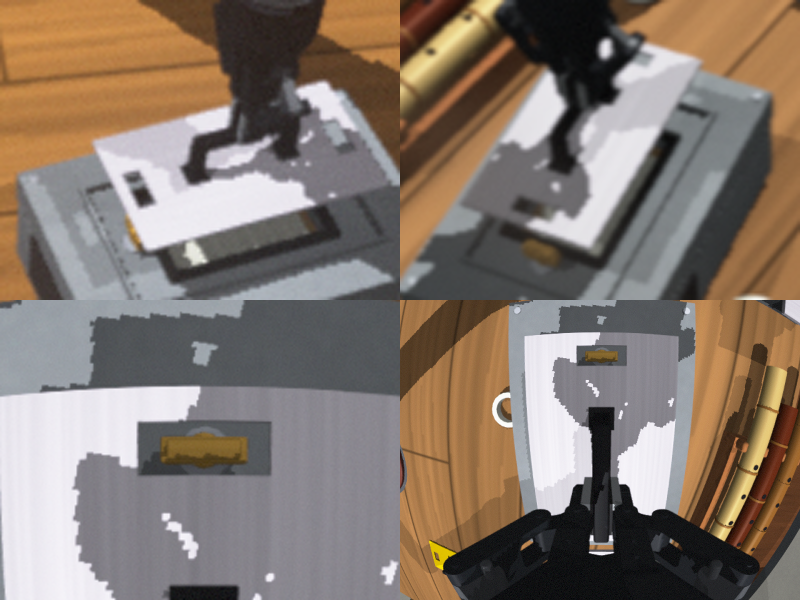

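Run:
```python
from h import *
np.set_printoptions(precision=4,suppress=True)
s=load('w16');st=arm.state();p=np.array(st['ee_pos'])
zt=p[2]-.0098+.004
print('slot',onz(s,322.4,88.8,zt,1),'studB',onz(s,322.4,90,.1495,1))
cv2.imwrite('pics/z17.png',cv2.resize(s['image'][60:120,280:370],None,fx=7,fy=7,interpolation=cv2.INTER_CUBIC))
R=np.array(st['tcp_rot']);print('slot pred',p+R[:,0]*(.09+.0014))
```

```text
slot [0.5345 0.2806 0.2011] studB [0.5336 0.2832 0.1495]
slot pred [0.5346 0.2811 0.2065]
```

View pics/z17.png

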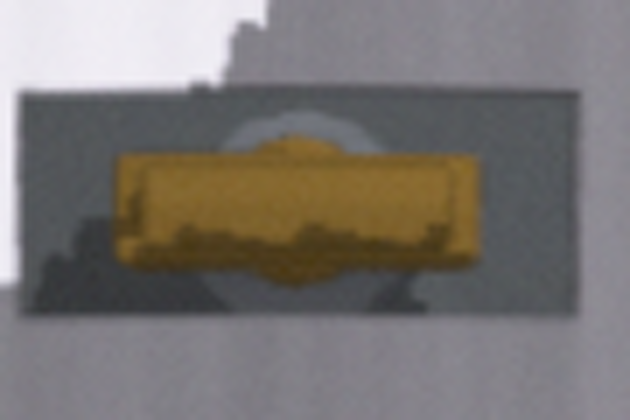

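The slot and wing agree with the kinematics. The remaining error is about −1 mm in x and +2.4 mm in y. I'll go down to just above the studs.

>>> drive_tool(series=[-0.03,0.06,-0.4,0.005,-0.006,0,1,-0.03,0,-0.4,0,0,0,1,0,0,0,0,0,0,1])

```text
clock: 15.25
ee_pos: [0.5506, 0.1913, 0.1762]
tcp_rot: [[-0.19, 0.982, 0.004], [0.982, 0.19, -0.001], [-0.001, 0.003, -1.0]]
contact_force: [0.1, -0.5, -3.2]
grip_width: 0.0095
```

>>> drive_tool(series=[0.02,0.08,-0.1,0.001,0.003,0.004,1,0,0,0,0,0,0,1])

```text
clock: 15.42
ee_pos: [0.5516, 0.1932, 0.1731]
tcp_rot: [[-0.192, 0.981, 0.001], [0.981, 0.192, -0.0], [-0.001, 0.001, -1.0]]
contact_force: [-0.5, 0.3, -3.7]
grip_width: 0.0091
```

Run:
```python
from h import *
np.set_printoptions(precision=4,suppress=True)
s=snap('wrist','w18')
st=arm.state();R=st['tcp_rot'];print(st['clock'],st['ee_pos'],R,np.degrees(np.arctan2(R[1][1],R[0][1])),st['contact_force'])
cv2.imwrite('pics/z18.png',cv2.resize(s['image'][50:140,270:380],None,fx=6,fy=6,interpolation=cv2.INTER_CUBIC))
```

```text
15.4667 [0.5522 0.1931 0.1739] [[-0.1917  0.9815  0.0024]
 [ 0.9815  0.1917 -0.0005]
 [-0.0009  0.0023 -1.    ]] 11.05101199882816 [ 0.8151 -0.7825 -3.255 ]
```

View pics/z18.png

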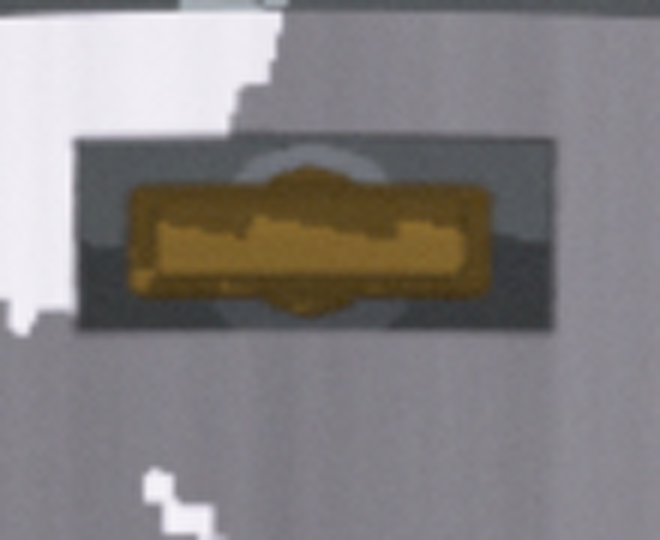

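>>> drive_tool(series=[-0.04,0.03,-0.2,0,0.002,0.002,1,-0.02,0,-0.1,0,0,0,1,0,0,0,0,0,0,1])

```text
clock: 15.72
ee_pos: [0.5511, 0.1948, 0.1631]
tcp_rot: [[-0.193, 0.981, 0.004], [0.981, 0.193, 0.001], [0.0, 0.005, -1.0]]
contact_force: [0.2, -0.2, -2.9]
grip_width: 0.0088
```

>>> drive_tool(series=[-0.01,-0.02,-0.15,-0.001,0.004,0,1,-0.01,0,-0.1,0,0.002,0,1,0,0,0,0,0,0,1])

```text
clock: 15.97
ee_pos: [0.5504, 0.1943, 0.1525]
tcp_rot: [[-0.193, 0.981, -0.001], [0.981, 0.193, 0.0], [0.001, -0.001, -1.0]]
contact_force: [-0.6, -0.1, -3.6]
grip_width: 0.0091
```

Run:
```python
from h import *
np.set_printoptions(precision=4,suppress=True)
s=snap('wrist','w19');b=snap('side','d19')
st=arm.state();R=st['tcp_rot'];print(st['clock'],st['ee_pos'],R,np.degrees(np.arctan2(R[1][1],R[0][1])),st['contact_force'],st['moment'])
cv2.imwrite('pics/z19.png',np.hstack([cv2.resize(s['image'][50:140,270:380],(440,360),interpolation=cv2.INTER_CUBIC),cv2.resize(b['image'][220:320,190:290],(360,360),interpolation=cv2.INTER_CUBIC)]))
```

```text
16.0667 [0.5507 0.1943 0.1531] [[-0.1931  0.9812 -0.0006]
 [ 0.9812  0.1931  0.0006]
 [ 0.0007 -0.0005 -1.    ]] 11.135068041717751 [-0.2415  0.7398 -3.4089] [ 0.0201 -0.0404  0.0396]
```

View pics/z19.png

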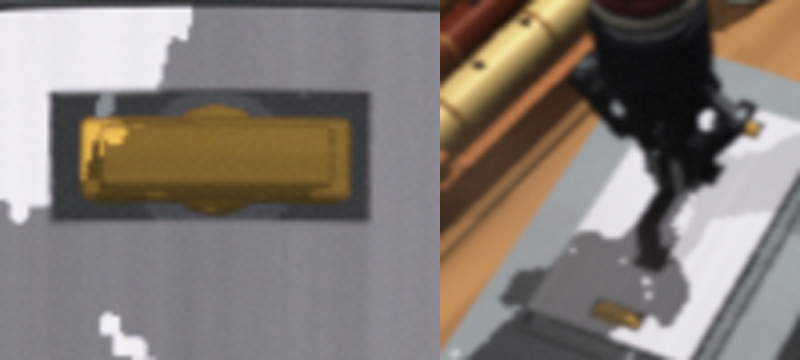

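Both studs are coming through their slots with no extra force. Continuing to the seal.

>>> drive_tool(series=[0.01,-0.01,-0.15,0,0,0,1,0,0,-0.1,0,0,0,1,0,0,0,0,0,0,1])

```text
clock: 16.32
ee_pos: [0.5516, 0.1942, 0.1427]
tcp_rot: [[-0.193, 0.981, 0.001], [0.981, 0.193, 0.001], [0.001, 0.001, -1.0]]
contact_force: [0.0, -0.4, -3.7]
grip_width: 0.0092
```

>>> drive_tool(series=[-0.01,0,-0.06,0,0,0,1,0,0,-0.05,0,0,0,1])

```text
clock: 16.48
ee_pos: [0.5519, 0.1944, 0.1395]
tcp_rot: [[-0.193, 0.981, 0.003], [0.981, 0.193, 0.001], [0.001, 0.003, -1.0]]
contact_force: [-2.7, -2.1, 5.3]
grip_width: 0.0091
```

>>> drive_tool(series=[-0.01,0,-0.06,0,0,0,1,0,0,-0.06,0,0,0,1])

```text
clock: 16.65
ee_pos: [0.552, 0.1943, 0.1377]
tcp_rot: [[-0.192, 0.981, 0.005], [0.981, 0.192, -0.0], [-0.001, 0.005, -1.0]]
contact_force: [-4.4, -2.5, 11.4]
grip_width: 0.0089
```

>>> drive_tool(series=[-0.02,0,-0.06,0,0.004,0,1,-0.02,0,-0.08,0,0,0,1])

```text
clock: 16.82
ee_pos: [0.5521, 0.1943, 0.1376]
tcp_rot: [[-0.192, 0.981, 0.007], [0.981, 0.192, -0.001], [-0.003, 0.006, -1.0]]
contact_force: [-4.1, -3.4, 17.9]
grip_width: 0.0088
```

Run:
```python
from h import *
np.set_printoptions(precision=4,suppress=True)
s=snap('wrist','w20');a=snap('scene','s20');b=snap('side','d20')
for i in range(1):
    st=arm.state();R=st['tcp_rot'];print(st['clock'],st['ee_pos'],R,st['contact_force'],st['moment'])
z=lambda i,x,y,w,h:cv2.resize(i[y:y+h,x:x+w],(400,300),interpolation=cv2.INTER_CUBIC)
cv2.imwrite('pics/z20.png',np.vstack([np.hstack([z(a['image'],330,190,120,90),z(b['image'],200,230,120,90)]),np.hstack([z(s['image'],200,30,240,180),z(s['image'],0,0,640,480)])]))
```

```text
16.9667 [0.5521 0.1943 0.1377] [[-0.1919  0.9814  0.0072]
 [ 0.9814  0.1919 -0.0014]
 [-0.0027  0.0068 -1.    ]] [-2.7748 -3.2763 12.2914] [-0.696   0.8373  0.0143]
```

View pics/z20.png

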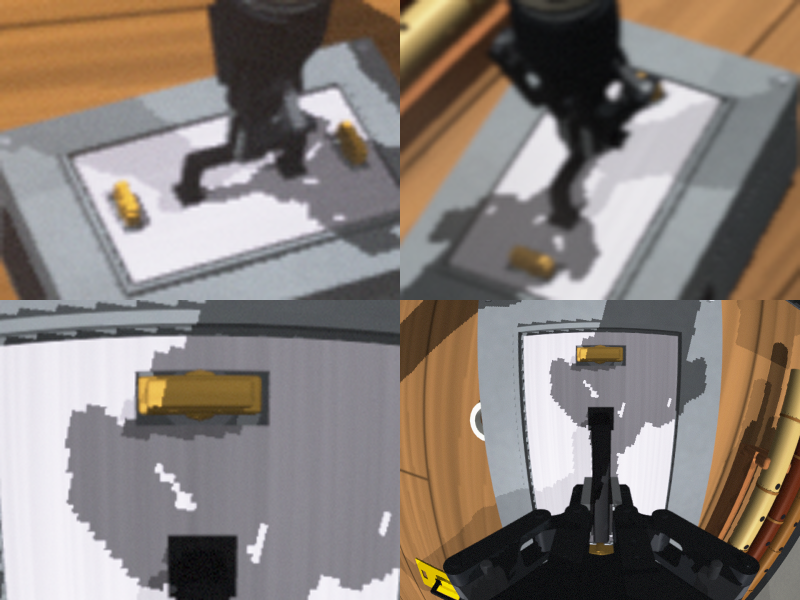

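The panel has bottomed: z holds at 0.1376–0.1377 as the push rises from 11 to 18 N. It sits inside the rim on all sides. I'll firm up the final push slightly, ease the sideways load and check it holds.

>>> drive_tool(series=[-0.04,-0.03,-0.08,0,0.007,0,1,-0.03,-0.03,-0.12,0,0.004,0,1])

```text
clock: 17.13
ee_pos: [0.5521, 0.1944, 0.1375]
tcp_rot: [[-0.192, 0.981, 0.006], [0.981, 0.192, 0.002], [0.0, 0.007, -1.0]]
contact_force: [-6.9, -3.8, 27.7]
grip_width: 0.0091
```

Run:
```python
from h import *
np.set_printoptions(precision=4,suppress=True)
for i in range(10):
    s=arm.snapshot('side')
    st=arm.state()
    if i%3==0: print(st['clock'],st['ee_pos'],np.array(st['tcp_rot'])[:,2],st['contact_force'],st['moment'],st['grip_width'])
s=snap('wrist','w21');wing(s,(.5335,.283,.15))
cv2.imwrite('pics/z21.png',cv2.resize(s['image'][20:260,190:460],None,fx=2.2,fy=2.2,interpolation=cv2.INTER_CUBIC))
```

```text
17.1833 [0.5521 0.1944 0.1376] [ 0.0066  0.0016 -1.    ] [-5.1668 -3.5674 18.2242] [-0.6577  1.0775  0.0896] 0.008910673332805279
17.3333 [0.5521 0.1944 0.1376] [ 0.0068  0.0016 -1.    ] [-4.7392 -2.9169 19.1456] [-0.6579  1.1157  0.005 ] 0.008964201219474879
17.4833 [0.5521 0.1943 0.1376] [ 0.0069  0.0016 -1.    ] [-4.9227 -2.8781 18.8798] [-0.7216  1.1251  0.0677] 0.009209306361170224
17.6333 [0.5521 0.1944 0.1376] [ 0.0068  0.0016 -1.    ] [-3.861  -2.4803 18.2924] [-0.6197  1.1037  0.0003] 0.008992586593702048
wing [ 283   73   74   26 1453] [319.0103  84.7763] ((0.5330284237861633, 0.283907413482666), (0.030842380598187447, 0.010311992838978767), 13.001072883605957) [0.5329 0.2839]
```

View pics/z21.png

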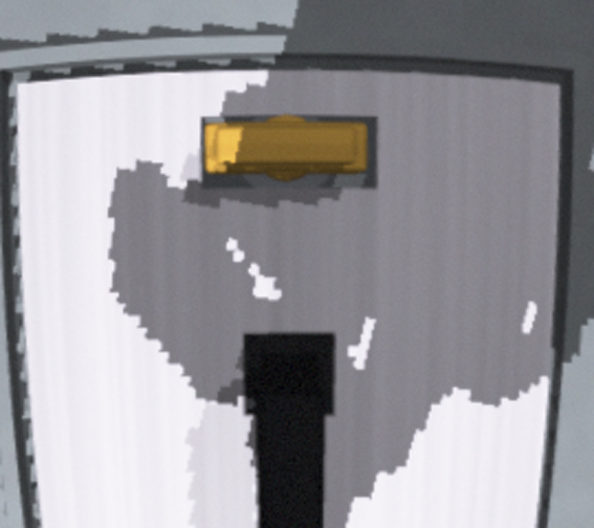

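Run:
```python
from h import *
s=snap('scene','s22');d=snap('side','d22')
cv2.imwrite('pics/z22.png',np.hstack([cv2.resize(s['image'],(400,300)),cv2.resize(d['image'],(400,300))]))
```

```text
(no output)
```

View pics/z22.png

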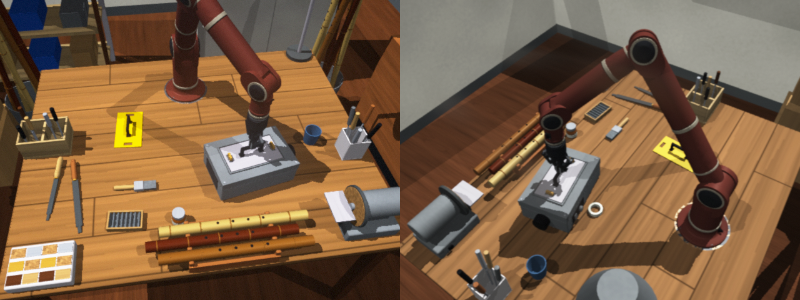

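The panel is seated and pressed, and everything else is where it was. Handing in.

Run:
```python
from h import *
print(arm.sign_off()); st=arm.state(); print(st['clock'],st['ee_pos'],st['contact_force'])
```

```text
the job is handed in; nothing more can be done
None
the job is handed in; nothing more can be done
```

The panel is back on, pressed flush with the rim and still held by its handle. I handed the job in at about 18 s of the 54 s.

**What I did:** I gripped the wing of the stud at the hose-port (+y) end and turned it counter-clockwise, about 73° to its stop. I then took the white panel by its handle, lowered it over both studs and pressed it onto the seal. The yellow look-alike was left alone.

**Last checks:**
- **Stud:** seen from straight above, the turned wing was at 11.6° against the machine's 11.1°. Both wings then passed through their slots without extra force.
- **Press:** the tool stayed at z 0.1376 m however hard it pushed between 11 and 28 N, so the panel is on the hard stop. The expected height was 0.1378 m. Over the last half second the push held at 18–19 N, about 22 N on the seal with the panel's weight, where 13 N is needed.
- **Fit:** gaps to the rim were visible on the sides I could see, and the panel is tilted by only about 0.4°.
- **Bystanders:** none looks moved in the last scene and side pictures.

**What disagreed:**
- **Fingertips:** they sat about 20 mm above the reported TCP, so my first close on the wing met only air. I reopened, went lower and gripped it on the second try.
- **Grip width:** it read about 3 mm too small on the handle and more on the wing.
- **Side force:** about 5 N of side force stays on the tool while it presses, with the tool about 1 mm off its target in x.

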